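# Check out a jar of solder paste at the barcode reader

### The arm

A 7-joint arm with a two-finger parallel gripper is mounted at the origin on the work surface. World frame = base frame: x ahead of the robot, y to its left, z up, the work surface at z = 0. Lengths are in m, angles in degrees, forces in N, time in s.
With the tool pointing down it reaches from about 0.425 to 0.875 m from the base axis. Payload 8.4 kg.
Tool frame: the origin (TCP) lies at the centre of the arm's flange, where the gripper is bolted on; the fingertips stand 182 mm ahead of it and the grasp point (between the pads) lies 164 mm ahead of it; x points along the fingers, y is the direction in which the jaws open and shut, and the axes are right-handed (so a half turn about x gives the same grasp; the last joint's range is limited). The gripper opens to 87 mm and grips with 3 to 60 N. Pads are 19 mm wide; open, the fingers measure 117 mm over their backs; the gripper's body (75 mm by 190 mm) begins 51 mm behind the grasp point.
Start: joints at [-80.054, 19.091, 2.286, 83.961, -0.768, 76.965, -3.352], TCP at [0.175, 0.626, 0.405] pointing down, gripper open.
Joint ranges: [-147.57, 147.57], [-21.85, 119.76], [-74.77, 79.35], [14.55, 137.4], [-85.83, 265.84], [4.83, 119.75], [-152.11, 152.11]. Speed limits (degrees/s): [127.2, 127.2, 159.86, 159.86, 180, 180, 180].

### API

Orientations are given as a 3x3 rotation matrix whose columns are the frame's x, y, z axes.
In Python, from plant import sensors, capture, calibration, arm, trace, place_of gives the robot as it stands.
- The arm moves only by the tool drive_tool, never from a script. Its argument "moves" is a list that holds one entry, the list of rows, each a list of 7 numbers: the turn, a rotation vector about the world's x, y, z in degrees, then the shift along the world's x, y, z in mm, then the finger opening in mm, from 0 to 87. A call has 1 to 5 rows; each row shifts and turns the commanded pose from where the row before left it; what a row does not reach is not made up. A row lasts 1/8 s, in which the tool goes at most 62.5 mm and 10.7 degrees, less where a joint would pass 70% of its speed; a pose out of reach is approached as far as the arm can. A call with a gripper value outside its range is refused whole. The fingers move at their own pace and stop on an object; "squeeze" is the grip in N (left out, the last holds). Time passes only in rows, so rows that do not move let the fingers close. It gives the time, the measured TCP pose, the force and the opening at its end, in the units of the state.
- sensors.observe(): the state, without advancing time (a new reading comes with each control period).
- capture(name): name is "scene" or "top" or "wrist"; returns the picture (384x512x3 uint8, blue, green, red); there is no depth.
- calibration(name): a dict with "mtx" (3x3 intrinsics, pixels), "rvec" (rotation vector, rad) and "tvec" (3), from world to camera coordinates, as OpenCV has them; the wrist camera has in their place "T_tool_cam" (4x4, takes a point from camera to tool coordinates, whose origin is the TCP and whose axes are the tool frame's). Camera axes: x right, y down, z forward; pixel columns grow to the right and rows downward; lengths in m; the calibration is good to about 2 mm. A picture is of the moment at which its call begins: read the wrist's pose just before it. calibration takes no time and is no camera call.
- arm.close_job(): hands the job in, once; it reports no verdict.
Trained networks look in the newest picture that a camera, given by its name, has taken for a name from the list of things; names that differ only in an ending like _2 or _b are one class to them, and where a whole thing is asked for, a point or a joint stands for the part that bears it (a point fixed in the world has none). Each returns a list of dicts, best first, with "p" (0 to 1); they miss things now and then, are a little off and sometimes report something else, mostly with a low value. They report only what shows in the picture. A call takes as long as a camera call. They do not tell look-alikes from the thing itself.
- trace(name, camera): "region" (384x512 bool, what is visible of it) and "at" ([column, row] in pixels, amid what is visible of it).
- place_of(name, camera): "at" ([column, row] in pixels: a listed point, or the origin of a listed thing).
The state is a dict: "t": time; "joints": joint angles; "joint_velocities": joint speeds; "joint_efforts": joint torques, N m; "tool_pos": TCP position; "orientation": TCP orientation; "contact_force": force on the tool from outside, world axes, zero at the start; "ft_torque": the same for the moment, N m; "opening": finger opening in m.
Only numpy, scipy, OpenCV 4.12 (cv2) and the standard library are available. Lean on these libraries where they do the work, as an engineer would, in place of code of your own. Each camera call takes 0.05 s, during which the arm holds its last target.

### The job

Check out the jar of solder paste: take the green jar with the black lid from the cardboard and stand it gently on the sloping plate of the barcode reader, flat on its base and close against the two stop pins, turned so that its barcode label squarely faces the reader's red window. Let go of it there, and leave the solder spool, the cutters and the drink can where they are.

Things in the scene. Friction and masses are not known exactly. Their poses are not given: they have to be found in the camera images.
- jar_center (a point): The solder-paste jar: loose upright cylinder, 62 mm tall, 0.2 to 0.4 kg. Green body 52 mm across, from the base to 45 mm up, then a black lid 55 mm across, 17 mm high. This point is its centre, on the axis, 31 mm above the base. z runs up the axis to the lid, x from the axis out through the middle of the barcode label. It starts upright on the cardboard, turned any way.
- code (a point): The middle of the white barcode label with black bars (31 mm wide round the jar, 30 mm high) on the jar's green side: 26 mm from the axis along the jar's x, 22 mm above its base. Same axes as the jar. A yellow seal strip, 10 mm wide, runs over the side and top edge of the lid right above the label.
- spot (a point): The jar's place: the point on the sloping black rubber plate where the middle of the jar's base lies when the jar touches both stop pins. x runs up the slope to the reader, z is square to the plate, leaning 25 degrees from vertical to the plate's low end, y is level. The pins, 8 mm thick and 20 mm high, stand at x = -21, y = +21 and -21 mm. The jar does not tip here by itself.
- window (a point): The middle of the red window of the barcode reader, a fixed black block 46 mm wide and 34 mm deep that stands 52 mm above the plate at its upper end. The window looks down the slope at the spot from 97 mm away, 28 mm above the plate. Same axes as the spot.
- stand: The fixed grey steel stand that carries the sloping plate and the reader: 166 mm deep, 130 mm wide. Origin on the table under the middle of its low front edge, 42 mm short of the spot; x points level to its high end, z up. The plate slopes at 25 degrees, from 14 mm above the table at the low end to 90 mm at the high end; it reaches from 45 mm below to 135 mm above the spot, along the slope.
- mat: The piece of brown cardboard taped to the table, 210 x 320 mm and 4 mm thick, fixed. Origin at the centre of its underside. The jar, the spool and the cutters start on it.
- spool_center (a point): Bystander: a spool of solder with blue flanges standing on one flange on the cardboard, 54 mm in diameter, 40 mm tall; this point is its centre.
- cutters: Bystander: small red-handled flush cutters lying flat on the cardboard, 135 mm long along their y (jaws to +y), 44 mm wide, 12 mm high. Origin at their middle, on the underside.
- can_center (a point): Bystander: a red and silver drink can standing on the table, 65 mm in diameter, 122 mm tall; this point is its centre, 61 mm up.
Mind the look-alikes: they are no part of the job. What is shaped like the part that bears jar_center but pink is not meant.

How it is judged:
By the outcome, as a careful person would: the job done as asked, in the order asked, and still so for the second after the job is handed in, with the robot touching nothing.
It also fails if it takes over 40 s, if anything falls off the work surface, if the arm or the gripper's body presses on something with over 40 N, if the wrist force passes 120 N, or if a joint passes its speed limit or range.

## Working session

There is one attempt and no reset: what is moved stays moved. The work goes in short steps, Python scripts to look and compute and a tool call to move; the robot and the scene stay as the last step left them, time stands still between calls to the robot, and variables do not carry over. Pictures are saved under pics/ and viewed, and the job is handed in when it is done.

Besides the shell and the picture viewer there is one more tool, called as name(argument=value, ...) on one line, values as JSON. drive_tool: Moves the arm, as the interface text tells. Its arguments: {"type":"object","properties":{"moves":{"type":"array","items":{"type":"array","items":{"type":"array","items":{"type":"number"}}}},"squeeze":{"type":"number"}},"required":["moves"]}

```bash
ls; mkdir -p pics; python3 - <<'E'
from plant import sensors, capture, calibration
import cv2
s=sensors.observe();print(s)
for n in ("scene","top","wrist"):
    im=capture(n);cv2.imwrite(f"pics/{n}0.png",im);print(n,calibration(n))
E
```

```text
pics
{'t': 0.0, 'joints': array([-80.0556309 ,  19.13034057,   2.28432772,  84.01049795,
        -0.7672929 ,  76.96610409,  -3.35382958]), 'joint_velocities': array([-0.02713352,  0.04349254,  0.17966479, -0.00528125,  0.01623839,
        0.03697131, -0.01162142]), 'joint_efforts': array([ 2.08935076e-04, -6.56369305e+01,  1.33522421e+00, -4.03792584e+01,
       -5.97993820e-02,  4.48098639e-02,  1.47401006e-04]), 'tool_pos': array([0.17506545, 0.6257962 , 0.40387977]), 'orientation': array([[-3.19989048e-04,  2.69436462e-01,  9.63018115e-01],
       [-1.56836417e-03,  9.63016845e-01, -2.69436628e-01],
       [-9.99998719e-01, -1.59657987e-03,  1.14419649e-04]]), 'contact_force': array([0.91152404, 0.6551422 , 0.66373888]), 'ft_torque': array([-0.06087127,  0.02115492,  0.04835631]), 'opening': 0.087044534720129}
scene {'mtx': array([[357.54135499,   0.        , 252.48125901],
       [  0.        , 357.54135499, 192.33674466],
       [  0.        ,   0.        ,   1.        ]]), 'rvec': array([ 1.78754161,  2.01576973, -0.59476469]), 'tvec': array([ 0.01446213, -0.45352319,  1.13628059])}
top {'mtx': array([[411.27908614,   0.        , 254.95935727],
       [  0.        , 411.27908614, 190.07426519],
       [  0.        ,   0.        ,   1.        ]]), 'rvec': array([ 2.09230541, -2.13144314,  0.18775064]), 'tvec': array([0.05786982, 0.60484505, 1.01477695])}
wrist {'mtx': array([[266.55898061,   0.        , 255.74183406],
       [  0.        , 266.55898061, 191.90242807],
       [  0.        ,   0.        ,   1.        ]]), 'T_tool_cam': array([[-1.07209749e-04, -2.83333931e-01,  9.59021310e-01,
         1.97478075e-02],
       [ 9.99999730e-01, -7.27028219e-04, -1.03002970e-04,
        -6.14407731e-04],
       [ 7.26419791e-04,  9.59021040e-01,  2.83333932e-01,
        -7.91013990e-02],
       [ 0.00000000e+00,  0.00000000e+00,  0.00000000e+00,
         1.00000000e+00]])}
```

View pics/scene0.png

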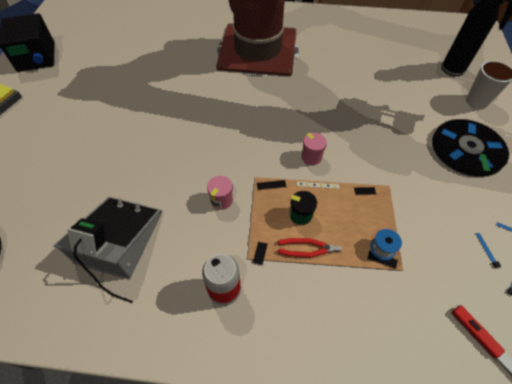

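View pics/top0.png

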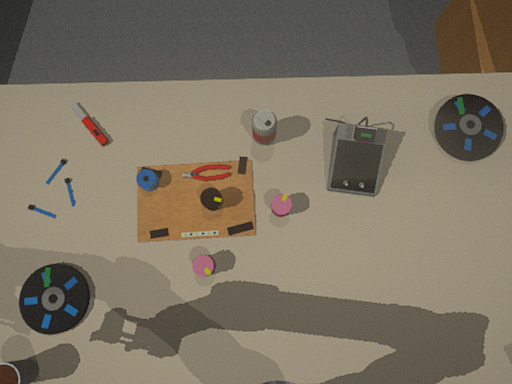

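View pics/wrist0.png

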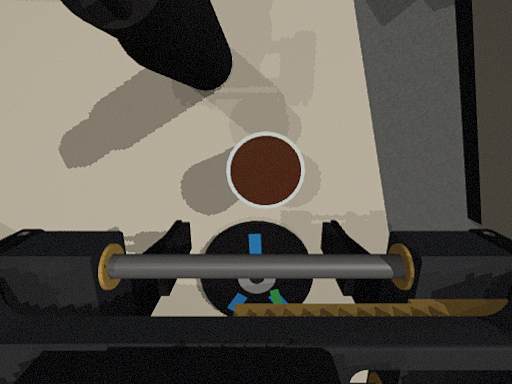

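```bash
cat > h.py <<'E'
from plant import sensors, capture, calibration, trace, place_of
import cv2, numpy as np
def cam(n):
    c=calibration(n)
    if "rvec" in c:
        R=cv2.Rodrigues(np.array(c["rvec"]))[0]; t=np.array(c["tvec"]).ravel()
    else:
        s=sensors.observe(); T=np.eye(4);T[:3,:3]=s["orientation"];T[:3,3]=s["tool_pos"]
        W=np.linalg.inv(T@c["T_tool_cam"]); R=W[:3,:3];t=W[:3,3]
    return np.array(c["mtx"]),R,t
def proj(n,P,C=None):
    K,R,t=C or cam(n); return cv2.projectPoints(np.atleast_2d(P).astype(float),cv2.Rodrigues(R)[0],t,K,None)[0].reshape(-1,2)
def onz(n,uv,z,C=None):
    K,R,t=C or cam(n); d=R.T@np.linalg.inv(K)@np.array([uv[0],uv[1],1.]); c=-R.T@t
    return c+d*(z-c[2])/d[2]
def tri(obs):
    A=[];b=[]
    for n,uv in obs:
        K,R,t=cam(n); d=R.T@np.linalg.inv(K)@np.array([uv[0],uv[1],1.]);d/=np.linalg.norm(d); c=-R.T@t
        M=np.eye(3)-np.outer(d,d);A.append(M);b.append(M@c)
    return np.linalg.lstsq(np.vstack(A),np.hstack(b),rcond=None)[0]
E
python3 - <<'E'
from h import *
np.set_printoptions(precision=4,suppress=True)
for n in ("scene","top"):
    im=capture(n)
    for th in ("jar_center","code","spot","window","stand","mat","spool_center","cutters","can_center"):
        print(n,th,[(np.round(d["at"],1),round(d["p"],2)) for d in place_of(th,n)[:4]])
for n,c,in (("scene",(100,235,90)),("top",(360,155,60))):
    pass
s=cv2.imread("pics/scene0.png");t=cv2.imread("pics/top0.png")
a=cv2.resize(s[185:285,50:190],None,fx=4,fy=4,interpolation=cv2.INTER_CUBIC);cv2.imwrite("pics/c1.png",a)
a=cv2.resize(t[110:210,310:410],None,fx=5,fy=5,interpolation=cv2.INTER_CUBIC)
b=cv2.resize(t[150:250,180:280],None,fx=5,fy=5,interpolation=cv2.INTER_CUBIC);cv2.imwrite("pics/c2.png",cv2.resize(np.hstack([a,b]),(800,400)))
E
```

```text
scene jar_center [(array([305.2, 209.1]), 0.95), (array([220. , 196.4]), 0.67)]
scene code [(array([289.3, 202.2]), 0.81), (array([305.8, 142.3]), 0.81), (array([210.8, 206.6]), 0.78)]
scene spot [(array([121. , 211.4]), 0.69), (array([303.6, 208.9]), 0.29)]
scene window [(array([ 96.1, 228.2]), 0.81)]
scene stand [(array([139.7, 204.4]), 0.57)]
scene mat [(array([320.9, 217.6]), 0.66)]
scene spool_center [(array([383.4, 246.7]), 0.93)]
scene cutters [(array([308.5, 249.1]), 0.87), (array([221.1, 281.8]), 0.61)]
scene can_center [(array([223.4, 281.3]), 0.67)]
top jar_center [(array([215.7, 198.5]), 0.78), (array([204.8, 266.7]), 0.72), (array([281.8, 208.2]), 0.63)]
top code [(array([213.5, 274.8]), 0.93), (array([222.7, 203.9]), 0.86), (array([283.3, 199.2]), 0.56)]
top spot [(array([352.4, 175.9]), 0.63), (array([213.1, 197.3]), 0.63)]
top window [(array([362.3, 140.3]), 0.76)]
top stand [(array([352.4, 194.9]), 0.86)]
top mat [(array([195.7, 201.8]), 0.95)]
top spool_center [(array([144.1, 181.9]), 0.65)]
top cutters [(array([210.8, 176. ]), 0.81)]
top can_center [(array([266.6, 126.4]), 0.68)]
```

View pics/c1.png

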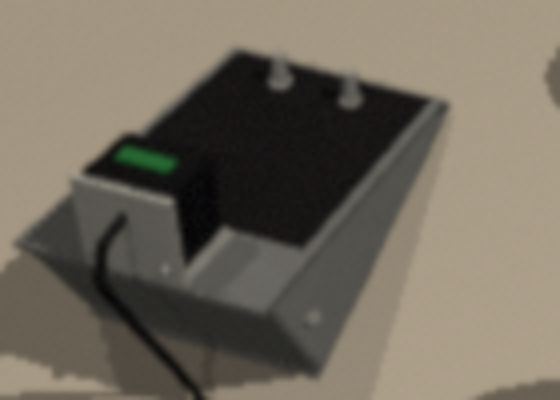

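View pics/c2.png

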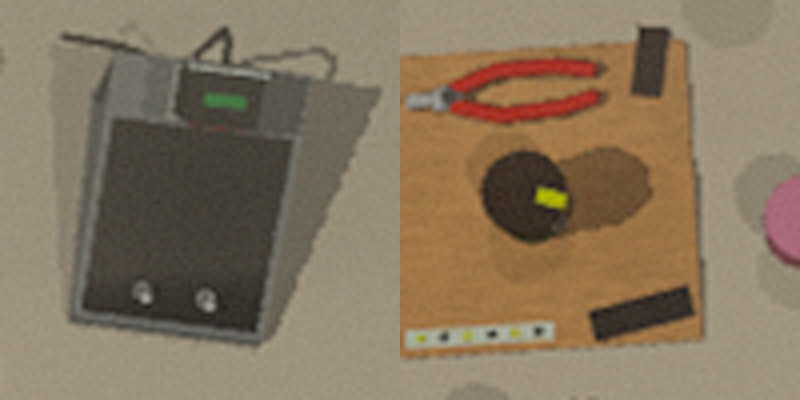

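```bash
cat > fit.py <<'E'
from h import *
from scipy.optimize import least_squares
c,s=np.cos(np.radians(25)),np.sin(np.radians(25))
spot=np.array([.042,0,.033]);X=np.array([c,0,s]);Z=np.array([-s,0,c]);Y=np.array([0,1,0])
def sp(x,y,z): return spot+x*X+y*Y+z*Z
def W(p,P): 
    x,y,a=p; return np.array([[np.cos(a),-np.sin(a),0],[np.sin(a),np.cos(a),0],[0,0,1]])@P+[x,y,0]
def fit(obs,p0,cams):
    def f(p): return np.concatenate([(proj(n,W(p,P),cams[n])[0]-uv) for n,P,uv in obs])
    r=least_squares(f,p0,loss="soft_l1");return r.x,f(r.x).reshape(-1,2)
E
python3 - <<'E'
from fit import *
np.set_printoptions(precision=4,suppress=True)
cams={n:cam(n) for n in("scene","top")}
for n in cams: print(n,'cam at',-cams[n][1].T@cams[n][2])
print("jar",tri([("scene",(305.2,209.1)),("top",(213.5,198.5))]), onz("top",(211,199),.066),onz("scene",(303,202),.066))
print("code",tri([("scene",(289.3,202.2)),("top",(222.7,203.9))]))
t=lambda u,v:(310+u/4-.4,110+v/4-.4); q=lambda u,v:(50+u/4-.4,185+v/4-.4)
w=lambda y: None
obs=[("top",np.array([0,.065,.014]),t(72,322)),("top",np.array([0,-.065,.014]),t(265,345)),
("top",sp(-.021,.021,.020),t(142,289)),("top",sp(-.021,-.021,.020),t(206,298)),
("scene",np.array([0,-.065,.014]),q(235,49)),("scene",np.array([0,.065,.014]),q(448,102)),
("scene",sp(-.021,-.021,.0),q(281,82)),("scene",sp(-.021,.021,.0),q(350,102)),
("top",sp(.097,0,.028),(362.3,141)),]
obs2=[]
for n,P,uv in obs:
    obs2.append((n,P,uv))
g=onz("top",(352.4,194.9),.014);print("stand guess",g, onz("scene",(135,204),.014))
for a in(0,):
  p,r=fit(obs2,[g[0],g[1],a],cams);print(p,np.degrees(p[2]));print(r)
print("spot",W(p,spot),np.hypot(*W(p,spot)[:2]))
for n,th,uvs,uvt,z in (("spool",0,(383.4,246.7),(144.1,181.9),.024),("can",0,(223.4,281.3),(266.6,126.4),.061)):
  print(n,tri([("scene",uvs),("top",uvt)]),onz("top",uvt,z))
print("pink",onz("top",(282,205),.06),onz("top",(204,265),.06))
E
```

```text
scene cam at [0.9949 0.1017 0.7049]
top cam at [0.3986 0.0307 1.1132]
jar [0.5903 0.1648 0.033 ] [0.5833 0.1608 0.066 ] [0.5929 0.1627 0.066 ]
code [0.5754 0.1348 0.0314]
stand guess [ 0.5961 -0.2161  0.014 ] [ 0.6112 -0.2084  0.014 ]
[ 0.6058 -0.2118 -0.1598] -9.154494856069027
[[-0.9394 -1.9612]
 [-1.2188 -1.1638]
 [ 0.3369  1.1329]
 [ 0.1952  1.0339]
 [ 0.0126 -1.7587]
 [-0.8092 -1.4398]
 [-0.1417  0.5587]
 [-0.0607  0.1042]
 [-0.1724 -0.7468]]
spot [ 0.6472 -0.2185  0.033 ] 0.6831179459607472
spool [0.6452 0.3488 0.0048] [0.6416 0.3487 0.024 ]
can [0.7794 0.0181 0.0577] [0.7792 0.0124 0.061 ]
pink [ 0.5649 -0.0227  0.06  ] [0.4155 0.1786 0.06  ]
```

drive_tool(moves=[[[0, 0, -8, 34, -38, 0, 87], [0, 0, -8, 34, -38, 0, 87], [0, 0, -8, 34, -38, 0, 87], [0, 0, -8, 34, -38, 0, 87], [0, 0, -8, 34, -38, 0, 87]]], squeeze=40)

```text
t: 1.78
tool_pos: [0.3461, 0.4345, 0.405]
orientation: [[0.0, 0.828, 0.561], [0.001, 0.561, -0.828], [-1.0, 0.0, -0.0]]
contact_force: [1.2, -0.1, 0.3]
opening: 0.0873
```

drive_tool(moves=[[[0, 0, -8, 34, -38, 0, 87], [0, 0, -8, 34, -38, -10, 87], [0, 0, -8, 34, -38, -15, 87], [0, 0, -8, 34, -38, -20, 87], [0, 0, -8, 34, -38, -25, 87]]])

```text
t: 2.4
tool_pos: [0.5162, 0.2447, 0.3348]
orientation: [[0.001, 0.995, -0.102], [0.001, -0.102, -0.995], [-1.0, 0.001, -0.001]]
contact_force: [1.1, -0.4, -0.5]
opening: 0.0869
```

drive_tool(moves=[[[0, 0, -8, 34, -38, 0, 87], [0, 0, -8, 34, -38, 0, 87], [0, 0, 0, 0, 0, 0, 87]]])

```text
t: 2.78
tool_pos: [0.5852, 0.1655, 0.3349]
orientation: [[0.001, 0.926, -0.376], [-0.002, -0.376, -0.926], [-1.0, 0.002, 0.002]]
contact_force: [-0.6, 0.1, -0.1]
opening: 0.0867
```

```bash
python3 - <<'E'
from h import *
s=sensors.observe();print(s["t"],s["tool_pos"],s["orientation"])
im=capture("wrist");cv2.imwrite("pics/w1.png",im)
for th in("jar_center","code"): print(th,[(np.round(d["at"],1),round(d["p"],2)) for d in place_of(th,"wrist")])
print(proj("wrist",[[.587,.162,.066],[.587,.162,.004]]))
E
```

```text
2.775 [0.5852139  0.1654917  0.33490971] [[ 0.00142025  0.92642013 -0.37648869]
 [-0.00223481 -0.37648519 -0.92641994]
 [-0.99999649  0.00215713  0.00153567]]
jar_center [(array([260.5, 185.5]), 0.97), (array([113.9, 224.6]), 0.67)]
code [(array([316.2, 315.6]), 0.69)]
[[264.40538855 201.85525973]
 [262.85866842 185.46238834]]
```

View pics/w1.png

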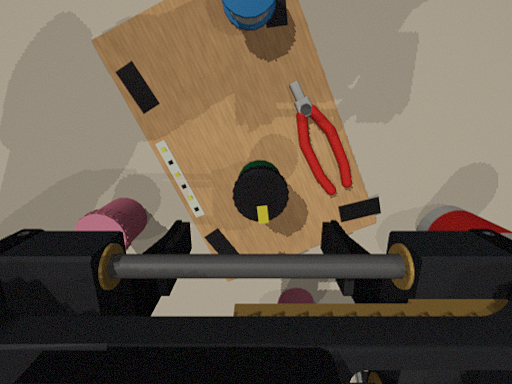

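```bash
python3 - <<'E'
from h import *
np.set_printoptions(precision=4,suppress=True)
C=cam("wrist");im=cv2.imread("pics/w1.png")
cr=im[150:235,215:305];cv2.imwrite("pics/w1c.png",cv2.resize(cr,None,fx=6,fy=6,interpolation=cv2.INTER_CUBIC))
b,g,r=[im[...,i].astype(int) for i in range(3)]
yel=(g>120)&(r>120)&(b<80); yel[:150]=0;yel[235:]=0;yel[:,:215]=0;yel[:,305:]=0
yy,xx=np.nonzero(yel);print(len(xx),xx.mean(),yy.mean(),xx.min(),xx.max(),yy.min(),yy.max())
ctr=cv2.minAreaRect(np.c_[xx,yy].astype(np.float32));print(ctr)
m=((im.max(2)<45)|yel).astype(np.uint8);m[:150]=0;m[225:]=0;m[:,:215]=0;m[:,305:]=0
n,l,st,ce=cv2.connectedComponentsWithStats(m);k=1+np.argmax(st[1:,4]);print(st[k],ce[k])
# ground strip
P=onz("wrist",(xx.mean(),yy.mean()),.066,C);print("strip",P)
for c in [ce[k]]: print("lid",onz("wrist",c,.066,C))
for uv in((258,206),(268,206),(258,222),(268,222)): print(onz("wrist",uv,.066,C))
E
```

```text
252 256.49603174603175 207.14285714285714 215 295 150 231
((255.0, 190.5), (80.0, 81.0), 0.0)
[ 233  162   56   62 2440] [260.4861 192.7049]
strip [0.5777 0.1597 0.066 ]
lid [0.5868 0.1722 0.066 ]
[0.5796 0.1603 0.066 ]
[0.5888 0.1567 0.066 ]
[0.5733 0.1444 0.066 ]
[0.5827 0.1407 0.066 ]
```

View pics/w1c.png

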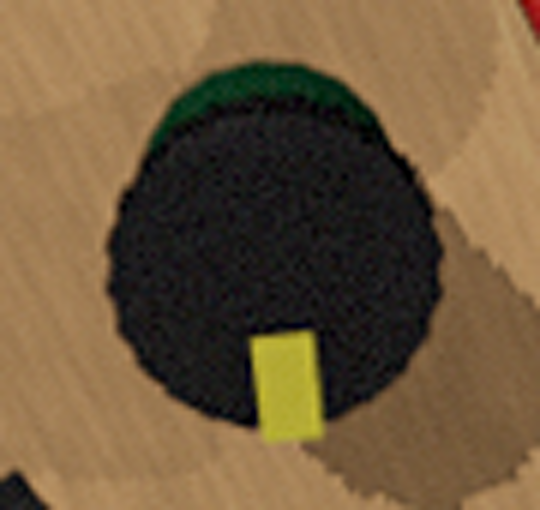

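```bash
python3 - <<'E'
from h import *
np.set_printoptions(precision=4,suppress=True)
C=cam("wrist")
f=lambda u,v:onz("wrist",(215+u/6-.42,150+v/6-.42),.066,C)
c=f(274,263);print("c",c)
for uv in((288,387),(282,334.5),(294,439.5)):
    d=f(*uv)-c;print(np.linalg.norm(d),np.degrees(np.arctan2(d[1],d[0])))
d=f(294,439.5)-f(282,334.5);print(np.degrees(np.arctan2(d[1],d[0])))
print(np.linalg.norm(f(107,263)-f(441,263)))
s=sensors.observe()
O=s["orientation"];print("yaw y",np.degrees(np.arctan2(O[1,1],O[0,1])),"grasp",s["tool_pos"]+.164*O[:,0])
# visualise
im=cv2.imread("pics/w1.png")
E
```

```text
c [0.5863 0.1716 0.066 ]
0.021678253285425393 -105.15081242935462
0.012375590507686546 -105.20580424712497
0.031167736498311647 -105.1285386662187
-105.07765538357887
0.05427724328680208
yaw y -21.54970159890565 grasp [0.5827 0.1708 0.1706]
```

drive_tool(moves=[[[0, 0, 3, 2, 0, -25, 87], [0, 0, 3.4, 1, 0, -25, 87], [0, 0, 0, 0, 0, 0, 87]]])

```text
t: 3.3
tool_pos: [0.5848, 0.1713, 0.2832]
orientation: [[-0.003, 0.965, -0.26], [-0.001, -0.26, -0.965], [-1.0, -0.003, 0.002]]
contact_force: [-0.7, 0.4, 0.5]
opening: 0.0869
```

```bash
python3 - <<'E'
from h import *
np.set_printoptions(precision=4,suppress=True)
s=sensors.observe();O=s["orientation"];print(s["t"],"yaw y",np.degrees(np.arctan2(O[1,1],O[0,1])),"grasp",s["tool_pos"]+.164*O[:,0])
C=cam("wrist")
im=capture("wrist")
a=np.linspace(0,6.28,200)
for j,(x,y) in enumerate(((.586,.1705),)):
  for z,r,col in((.066,.0275,(0,0,255)),(.049,.0275,(255,0,255))):
    p=proj("wrist",np.c_[x+r*np.cos(a),y+r*np.sin(a),0*a+z],C)
    big=cv2.resize(im[140:290,170:350],None,fx=4,fy=4,interpolation=cv2.INTER_CUBIC) if z==.066 else big
    for u,v in p: cv2.circle(big,(int((u+.5-170)*4),int((v+.5-140)*4)),1,col,-1)
cv2.imwrite("pics/w2.png",big)
E
```

```text
3.3 yaw y -15.0941929755438 grasp [0.5842 0.1712 0.1192]
```

View pics/w2.png

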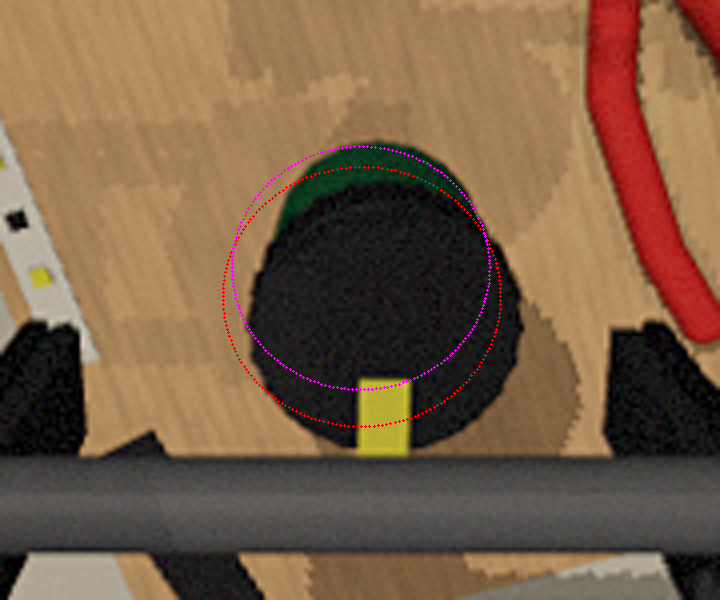

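```bash
python3 - <<'E'
from h import *
np.set_printoptions(precision=4,suppress=True)
for i in range(3):
    s=sensors.observe();O=s["orientation"];print(s["t"],s["tool_pos"],O[:,0],"yaw y",np.degrees(np.arctan2(O[1,1],O[0,1])),np.abs(s["joint_velocities"]).max())
    C=cam("wrist");im=capture("wrist")
cv2.imwrite("pics/w3.png",im)
for n in("top","scene"): cv2.imwrite(f"pics/{n}3.png",capture(n))
yel=(im[...,0]<90)&(im[...,1]>130)&(im[...,2]>130);sub=yel[230:255,245:280];yy,xx=np.nonzero(sub);print(len(xx),xx.min()+245,xx.max()+245,xx.mean()+245)
m=im[...].max(2)<60
for v in (205,212,218,224): 
    row=np.nonzero(m[v,215:315])[0]+215;print(v,row.min(),row.max(),(row.min()+row.max())/2)
for v in (212,218,):
    print(onz("wrist",(265.5,v),.066,C))
E
```

```text
3.35 [0.5854 0.171  0.2846] [-0.0014 -0.     -1.    ] yaw y -15.18608233567588 1.515611440972203
3.4 [0.5859 0.1709 0.2855] [ 0.0002  0.0006 -1.    ] yaw y -15.220877083900996 0.8045145644283057
3.45 [0.5862 0.1707 0.2859] [ 0.0011  0.0008 -1.    ] yaw y -15.231447963573187 0.34413015722241874
244 245 268 262.1803278688525
205 233 292 262.5
212 230 295 262.5
218 230 296 263.0
224 231 295 263.0
[0.5931 0.1705 0.066 ]
[0.5918 0.1655 0.066 ]
```

View pics/w3.png

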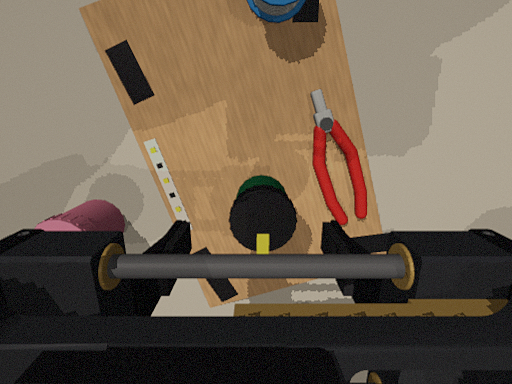

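View pics/scene3.png

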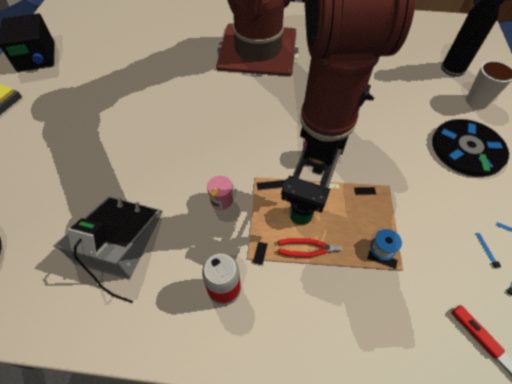

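```bash
python3 - <<'E'
from h import *
np.set_printoptions(precision=4,suppress=True)
C=cam("wrist");s=sensors.observe();O=s["orientation"];print(s["tool_pos"]+.164*O[:,0],s["tool_pos"],O)
im=capture("wrist")
big=cv2.resize(im[140:290,170:350],None,fx=4,fy=4,interpolation=cv2.INTER_CUBIC)
a=np.linspace(0,6.28,200)
x,y=.590,.166
for z,r,col in((.066,.0275,(0,0,255)),(.049,.0275,(255,0,255)),(.004,.026,(255,255,0))):
    p=proj("wrist",np.c_[x+r*np.cos(a),y+r*np.sin(a),0*a+z],C)
    for u,v in p: cv2.circle(big,(int((u+.5-170)*4),int((v+.5-140)*4)),1,col,-1)
cv2.imwrite("pics/w4.png",big)
E
```

```text
[0.5866 0.1704 0.1219] [0.5863 0.1702 0.2859] [[ 0.0014  0.9648 -0.2628]
 [ 0.0009 -0.2628 -0.9648]
 [-1.      0.0011 -0.0012]]
```

View pics/w4.png

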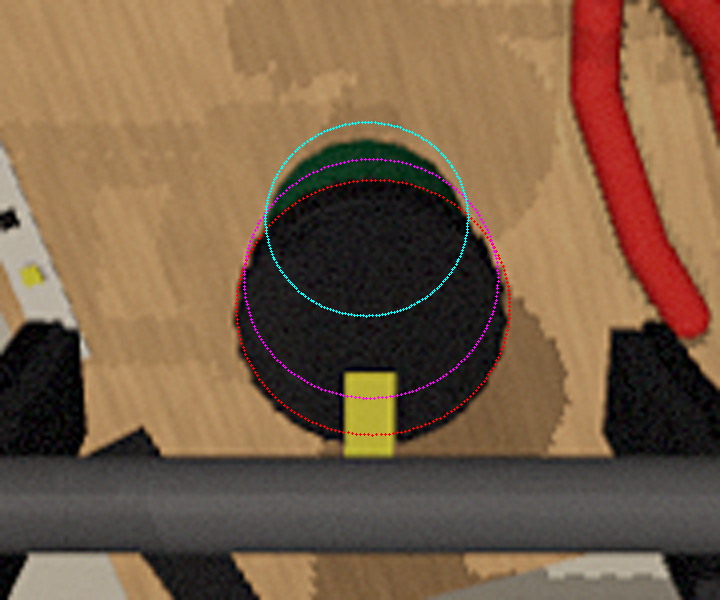

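drive_tool(moves=[[[0, 0, -1, 2.7, -7, -20, 87], [0, 0, 0, 0, 0, -25, 87], [0, 0, 0, 0, 0, -23, 87], [0, 0, 0, 0, 0, 0, 87], [0, 0, 0, 0, 0, 0, 87]]])

```text
t: 4.28
tool_pos: [0.5891, 0.1626, 0.217]
orientation: [[0.0, 0.96, -0.28], [-0.0, -0.28, -0.96], [-1.0, 0.0, 0.0]]
contact_force: [0.4, 0.5, 0.9]
opening: 0.0872
```

drive_tool(moves=[[[0, 0, 0, 0, 0, 0, 87], [0, 0, 0, 0, 0, 0, 70], [0, 0, 0, 0, 0, 0, 60], [0, 0, 0, 0, 0, 0, 50], [0, 0, 0, 0, 0, 0, 50]]], squeeze=15)

```text
t: 4.9
tool_pos: [0.589, 0.1629, 0.2169]
orientation: [[0.0, 0.96, -0.28], [0.0, -0.28, -0.96], [-1.0, 0.0, -0.0]]
contact_force: [2.4, -0.7, 1.3]
opening: 0.0556
```

```bash
python3 - <<'E'
from h import *
np.set_printoptions(precision=4,suppress=True)
s=sensors.observe();O=s["orientation"];print(s["t"],s["tool_pos"]+.164*O[:,0],s["tool_pos"],O,s["contact_force"],s["opening"])
cv2.imwrite("pics/w5.png",capture("wrist"))
E
```

```text
4.9 [0.589  0.1629 0.0529] [0.589  0.1629 0.2169] [[ 0.0005  0.9601 -0.2795]
 [ 0.0001 -0.2795 -0.9601]
 [-1.      0.0005 -0.0002]] [ 2.4245 -0.6676  1.2835] 0.05562567252859805
```

View pics/w5.png

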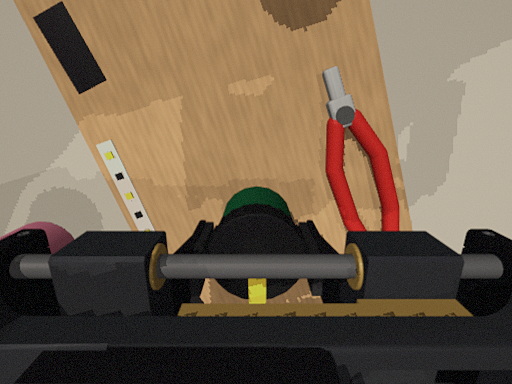

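drive_tool(moves=[[[0, 0, 0, 0, 0, 0, 50], [0, 0, 0, 0, 0, 0, 50], [0, 0, 0, 0, 0, 20, 50], [0, 0, 0, 0, 0, 40, 50], [0, 0, 0, 0, 0, 40, 50]]], squeeze=40)

```text
t: 5.58
tool_pos: [0.5885, 0.1628, 0.3187]
orientation: [[-0.001, 0.96, -0.28], [-0.0, -0.28, -0.96], [-1.0, -0.001, 0.0]]
contact_force: [0.2, 0.7, -2.3]
opening: 0.0538
```

drive_tool(moves=[[[0, 0, 9.7, 2, -38, 20, 50], [0, 0, 9.7, 2, -38, 0, 50], [0, 0, 9.7, 2, -38, 0, 50], [0, 0, 9.7, 2, -38, 0, 50], [0, 0, 9.7, 2, -38, 0, 50]]])

```text
t: 6.2
tool_pos: [0.5985, -0.0283, 0.3378]
orientation: [[-0.0, 0.843, 0.539], [0.0, 0.539, -0.843], [-1.0, 0.0, -0.0]]
contact_force: [0.6, 0.1, -2.4]
opening: 0.0537
```

drive_tool(moves=[[[0, 0, 9.7, 2, -38, 0, 50], [0, 0, 9.7, 2, -38, 0, 50], [0, 0, 9.7, 2, -38, 0, 50], [0, 0, 9.7, 2, -38, 0, 50], [0, 0, 9.7, 2, -38, 0, 50]]])

```text
t: 6.82
tool_pos: [0.6085, -0.2181, 0.3378]
orientation: [[-0.0, 0.155, 0.988], [0.0, 0.988, -0.155], [-1.0, 0.0, -0.0]]
contact_force: [-0.2, -0.0, -2.3]
opening: 0.0536
```

drive_tool(moves=[[[0, 0, 0, 0, 0, 0, 50], [0, 0, 0, 0, 0, 0, 50], [0, 0, 0, 0, 0, 0, 50]]])

```text
t: 7.2
tool_pos: [0.6091, -0.2155, 0.337]
orientation: [[-0.0, 0.159, 0.987], [0.001, 0.987, -0.159], [-1.0, 0.001, -0.0]]
contact_force: [0.7, -0.8, -2.1]
opening: 0.0534
```

```bash
python3 - <<'E'
from h import *
np.set_printoptions(precision=4,suppress=True)
s=sensors.observe();O=s["orientation"];print(s["t"],s["joints"],s["tool_pos"]+.164*O[:,0],s["tool_pos"],O,s["contact_force"],s["opening"])
for n in("wrist","scene","top"):cv2.imwrite(f"pics/{n}6.png",capture(n))
E
```

```text
7.2 [ -4.1394  22.1679  25.534   90.507  -10.033   69.6119 104.0764] [ 0.6091 -0.2154  0.173 ] [ 0.6091 -0.2155  0.337 ] [[-0.      0.1595  0.9872]
 [ 0.0007  0.9872 -0.1595]
 [-1.      0.0007 -0.0001]] [ 0.7262 -0.7712 -2.0994] 0.05339042345197226
```

View pics/wrist6.png

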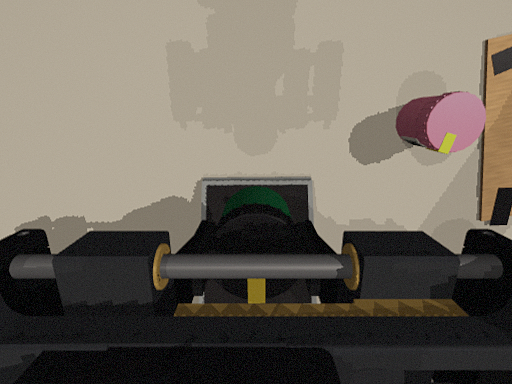

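View pics/scene6.png

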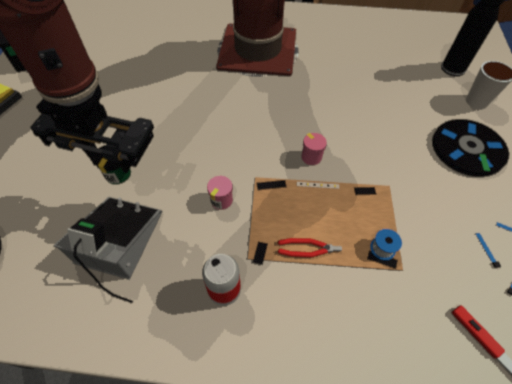

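drive_tool(moves=[[[-1, -6.2, 0, -18, 4, -16, 50], [-1, -6.2, 0, -18, 4, -16, 50], [-1, -6.2, 0, -18, 4, -17, 50], [-1, -6.2, 0, -18, 3, -17, 50], [0, 0, 0, 0, 0, 0, 50]]])

```text
t: 7.98
tool_pos: [0.5346, -0.2014, 0.2693]
orientation: [[0.415, 0.161, 0.895], [-0.066, 0.987, -0.147], [-0.907, 0.002, 0.421]]
contact_force: [-0.9, 0.6, -1.9]
opening: 0.0537
```

drive_tool(moves=[[[0, 0, 0, 0, 0, 0, 50], [0, 0, 0, 0, 0, 0, 50]]])

```text
t: 8.22
tool_pos: [0.5383, -0.2021, 0.272]
orientation: [[0.42, 0.16, 0.894], [-0.068, 0.987, -0.144], [-0.905, 0.0, 0.425]]
contact_force: [-0.9, -0.3, -2.7]
opening: 0.0533
```

```bash
python3 - <<'E'
from fit import *
np.set_printoptions(precision=4,suppress=True)
s=sensors.observe();O=s["orientation"];print(s["t"],s["tool_pos"]+.164*O[:,0],s["tool_pos"],O,s["contact_force"],s["opening"])
C=cam("wrist");im=capture("wrist");sc=capture("scene");cv2.imwrite("pics/w7raw.png",im)
cv2.imwrite("pics/s7.png",cv2.resize(sc[150:280,40:200],None,fx=4,fy=4,interpolation=cv2.INTER_CUBIC))
big=cv2.resize(im[100:290,155:355],None,fx=4,fy=3.1,interpolation=cv2.INTER_CUBIC)[:600]
cv2.imwrite("pics/w7.png",big)
p=[.6058,-.2118,-.1598]
for y in(.021,-.021):
  for z in(0,.02): print(y,z,proj("wrist",W(p,sp(-.021,y,z)),C))
print("corners",[proj("wrist",W(p,np.array(q)),C) for q in((0,.065,.014),(0,-.065,.014))])
E
```

```text
8.225 [ 0.6072 -0.2132  0.1235] [ 0.5383 -0.2021  0.272 ] [[ 0.4197  0.1596  0.8935]
 [-0.0678  0.9872 -0.1445]
 [-0.9051  0.      0.4251]] [-0.9272 -0.3153 -2.6629] 0.053345950455149935
0.021 0 [[280.0424 175.4914]]
0.021 0.02 [[282.0551 180.7416]]
-0.021 0 [[235.2021 175.5391]]
-0.021 0.02 [[233.4867 180.7927]]
corners [array([[329.2604, 148.5931]]), array([[186.0614, 148.7549]])]
```

View pics/w7raw.png

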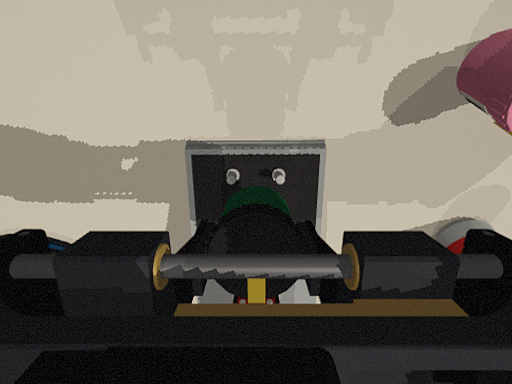

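View pics/s7.png

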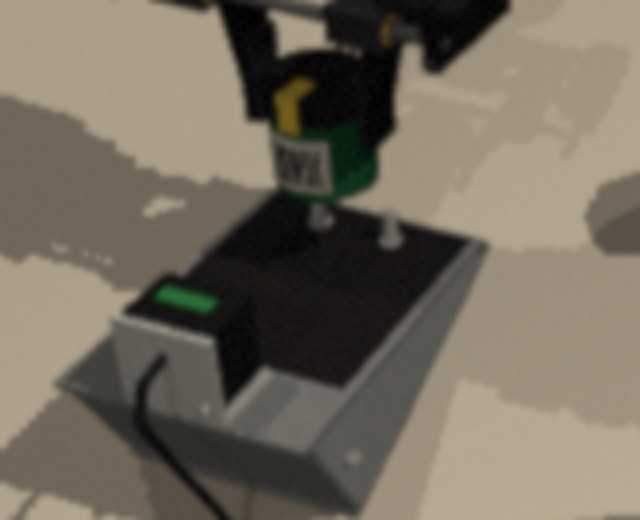

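```bash
python3 - <<'E'
import cv2
im=cv2.imread("pics/w7raw.png");cv2.imwrite("pics/w7.png",cv2.resize(im[130:230,180:330],None,fx=5,fy=5,interpolation=cv2.INTER_CUBIC))
cv2.imwrite("pics/w7b.png",cv2.resize(im[270:310,180:330],None,fx=5,fy=5,interpolation=cv2.INTER_CUBIC))
E
```

```text
(no output)
```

View pics/w7.png

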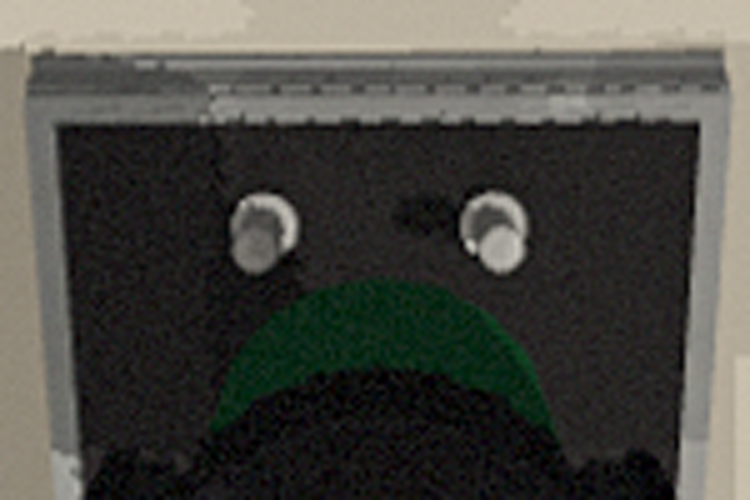

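View pics/w7b.png

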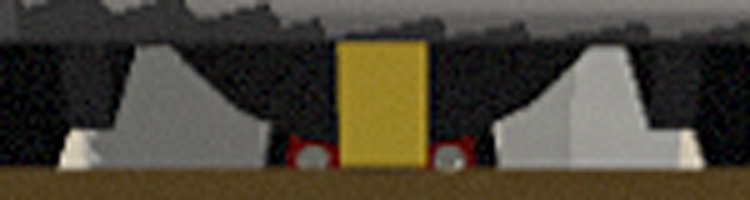

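```bash
cat > tgt.py <<'E'
from fit import *
np.set_printoptions(precision=4,suppress=True)
def loc(p):
    s=sensors.observe();O=s["orientation"];base=s["tool_pos"]+.213*O[:,0]
    a=p[2];R=np.array([[np.cos(a),-np.sin(a),0],[np.sin(a),np.cos(a),0],[0,0,1]])
    S=R@np.c_[X,Y,Z]
    print("t",s["t"],"base in spot frame mm",1000*S.T@(base-W(p,spot)),"F",S.T@s["contact_force"])
    D=S@np.diag([1,1,1])
    # orientation error: desired tool axes: x=-Z, y=Y, z=X
    Od=np.c_[-S[:,2],S[:,1],S[:,0]]
    print("rotvec needed deg",np.degrees(cv2.Rodrigues(Od@O.T)[0].ravel()),"open",s["opening"])
    print("world axes of spot:",S.T)
E
python3 - <<'E'
from tgt import *
cams={"wrist":cam("wrist")}
o=[("wrist",sp(-.021,.021,0),(278.6,175.2)),("wrist",sp(-.021,-.021,0),(232.6,175.2)),("wrist",sp(-.021,.021,.02),(280.2,180.8)),("wrist",sp(-.021,-.021,.02),(231,180.8))]
p,r=fit(o,[.6058,-.2118,-.1598],cams);print(list(p),r)
print(W(p,spot)); loc(p); loc([.6058,-.2118,-.1598])
E
```

```text
[np.float64(0.6042988649458778), np.float64(-0.2135931125002188), np.float64(-0.161596201466673)] [[-0.5019  0.156 ]
 [ 0.5072  0.1548]
 [-0.2292 -0.1946]
 [ 0.2254 -0.1956]]
[ 0.6458 -0.2204  0.033 ]
t 8.325 base in spot frame mm [ 2.1101  0.6875 49.3264] F [-2.353   0.2283 -3.2099]
rotvec needed deg [ 0.0169  0.1363 -0.0541] open 0.05342280679205809
world axes of spot: [[ 0.8945 -0.1458  0.4226]
 [ 0.1609  0.987   0.    ]
 [-0.4171  0.068   0.9063]]
t 8.325 base in spot frame mm [ 1.0266 -1.3631 49.8317] F [-2.3526  0.2297 -3.2101]
rotvec needed deg [0.0167 0.1363 0.0488] open 0.05342280679205809
world axes of spot: [[ 0.8948 -0.1442  0.4226]
 [ 0.1591  0.9873  0.    ]
 [-0.4172  0.0672  0.9063]]
```

drive_tool(moves=[[[0, 0, 0, 5, -1.2, -11, 50], [0, 0, 0, 5, -1, -11, 50], [0, 0, 0, 4.5, -0.8, -9.5, 50], [0, 0, 0, 2.1, -0.4, -4.8, 50], [0, 0, 0, 0, 0, 0, 50]]])

```text
t: 8.95
tool_pos: [0.5574, -0.2062, 0.2385]
orientation: [[0.429, 0.16, 0.889], [-0.07, 0.987, -0.144], [-0.9, -0.0, 0.435]]
contact_force: [1.7, 2.5, 19.6]
opening: 0.0535
```

drive_tool(moves=[[[0, 0, 0, 0, 0, 0, 50], [0, 0, 0, 0, 0, 0, 50]]])

```text
t: 9.2
tool_pos: [0.5572, -0.2062, 0.2386]
orientation: [[0.429, 0.16, 0.889], [-0.07, 0.987, -0.144], [-0.9, -0.0, 0.435]]
contact_force: [0.8, 2.0, 19.5]
opening: 0.0535
```

```bash
python3 - <<'E'
from tgt import *
p=[.6043,-.2136,-.1616]
loc(p)
C=cam("wrist");im=capture("wrist");sc=capture("scene")
A=cv2.resize(im[130:230,180:330],None,fx=5,fy=5,interpolation=cv2.INTER_CUBIC)
for y in(.021,-.021):
  for z in(0,.02):
    u,v=proj("wrist",W(p,sp(-.021,y,z)),C)[0];cv2.circle(A,(int((u+.5-180)*5),int((v+.5-130)*5)),3,(0,0,255),-1)
cv2.imwrite("pics/w8.png",A)
cv2.imwrite("pics/s8.png",cv2.resize(sc[150:280,40:200],None,fx=4,fy=4,interpolation=cv2.INTER_CUBIC))
E
```

```text
t 9.2 base in spot frame mm [ 8.4919 -0.2686 11.2771] F [ 8.6354  2.1417 17.5088]
rotvec needed deg [ 0.1461  0.771  -0.0247] open 0.0535375642090758
world axes of spot: [[ 0.8945 -0.1458  0.4226]
 [ 0.1609  0.987   0.    ]
 [-0.4171  0.068   0.9063]]
```

View pics/w8.png

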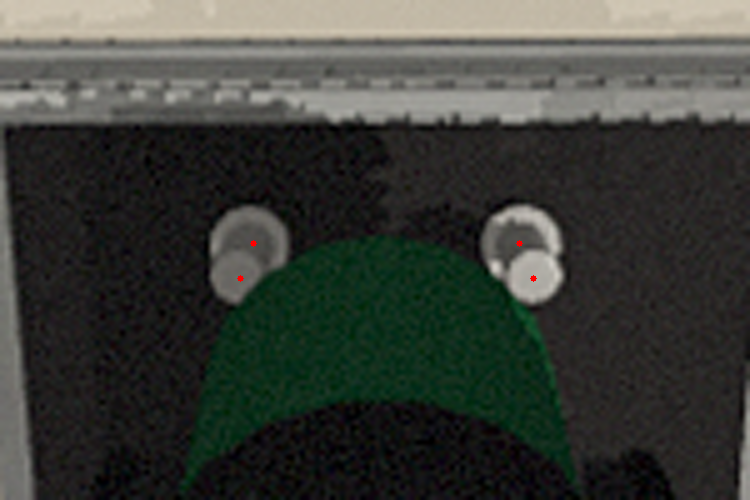

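View pics/s8.png

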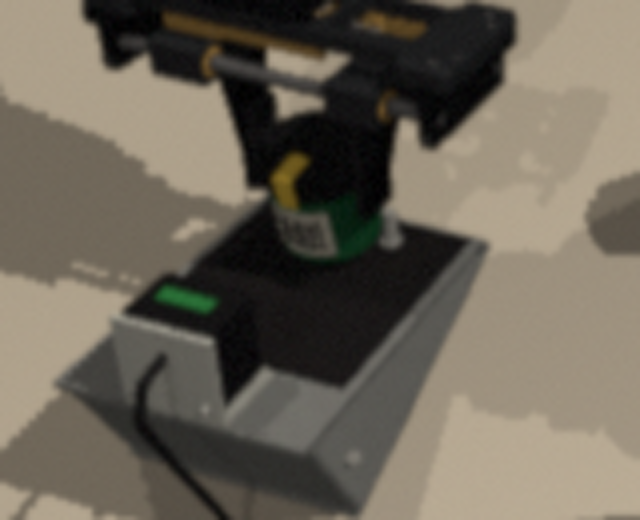

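```bash
python3 - <<'E'
from tgt import *
p=[.6043,-.2136,-.1616]
C=cam("scene");sc=capture("scene")
A=cv2.resize(sc[150:280,40:200],None,fx=5,fy=5,interpolation=cv2.INTER_CUBIC)
a=np.linspace(0,6.28,150)
def dr(pts,col):
    for u,v in proj("scene",np.array([W(p,q) for q in pts]),C): cv2.circle(A,(int((u+.5-40)*5),int((v+.5-150)*5)),1,col,-1)
dr([sp(.026*np.cos(t),.026*np.sin(t),0) for t in a],(255,255,0))
dr([sp(.002+.026*np.cos(t),.026*np.sin(t),.011) for t in a],(0,0,255))
for y in(.021,-.021): dr([sp(-.021,y,z) for z in np.linspace(0,.02,10)],(255,0,255))
cv2.imwrite("pics/s9.png",A[:600])
E
```

```text
(no output)
```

View pics/s9.png

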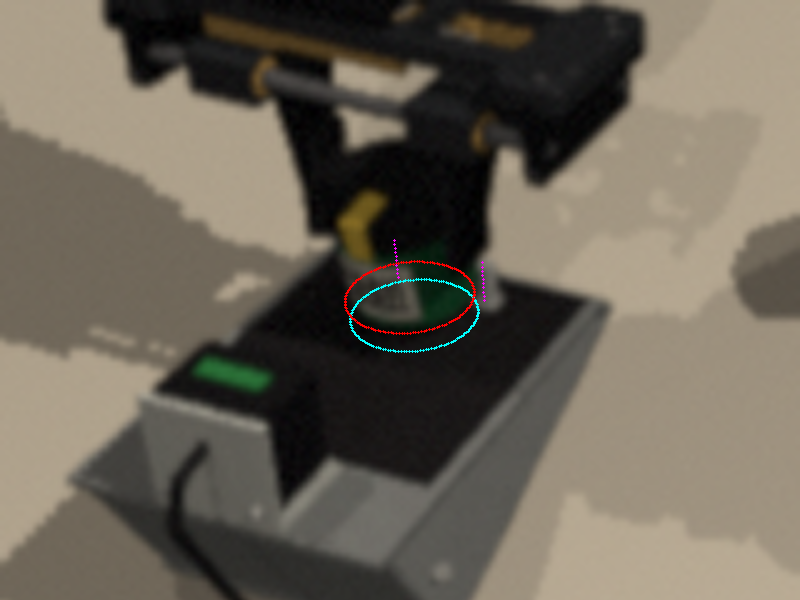

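drive_tool(moves=[[[0, 0, 0, -3, 0.5, 6.3, 50], [0, 0, 0, -3, 0.5, 6.5, 50], [0, 0, 0, 6.3, -1, 3, 50], [0, 0, 0, 0, 0, 0, 50], [0, 0, 0, 0, 0, 0, 50]]])

```text
t: 9.98
tool_pos: [0.5537, -0.2053, 0.2498]
orientation: [[0.418, 0.16, 0.894], [-0.067, 0.987, -0.145], [-0.906, 0.0, 0.424]]
contact_force: [-0.7, -0.1, -2.5]
opening: 0.0531
```

drive_tool(moves=[[[0, 0, 0, 0, 0, 0, 50], [0, 0, 0, 0, 0, 0, 50]]])

```text
t: 10.22
tool_pos: [0.5536, -0.2055, 0.2501]
orientation: [[0.419, 0.16, 0.894], [-0.068, 0.987, -0.145], [-0.906, 0.0, 0.424]]
contact_force: [0.5, -0.6, -1.3]
opening: 0.0534
```

```bash
cat > look.py <<'E'
from tgt import *
import sys
k=sys.argv[1];p=[.6043,-.2136,-.1616]
loc(p)
C=cam("wrist");im=capture("wrist");sc=capture("scene")
cv2.imwrite(f"pics/wr{k}.png",im)
A=cv2.resize(im[130:230,180:330],None,fx=5,fy=5,interpolation=cv2.INTER_CUBIC)
for y in(.021,-.021):
  for z in(0,.02):
    u,v=proj("wrist",W(p,sp(-.021,y,z)),C)[0];cv2.circle(A,(int((u+.5-180)*5),int((v+.5-130)*5)),3,(0,0,255),-1)
B=cv2.resize(sc[150:280,60:180],None,fx=5,fy=5,interpolation=cv2.INTER_CUBIC)
cv2.imwrite(f"pics/w{k}.png",A);cv2.imwrite(f"pics/s{k}.png",B[:600])
E
python3 look.py 10
```

```text
t 10.225 base in spot frame mm [ 7.559   0.0189 23.1634] F [-0.0241 -0.4682 -1.3879]
rotvec needed deg [-0.0109  0.1063 -0.0278] open 0.05336120250824051
world axes of spot: [[ 0.8945 -0.1458  0.4226]
 [ 0.1609  0.987   0.    ]
 [-0.4171  0.068   0.9063]]
```

View pics/w10.png

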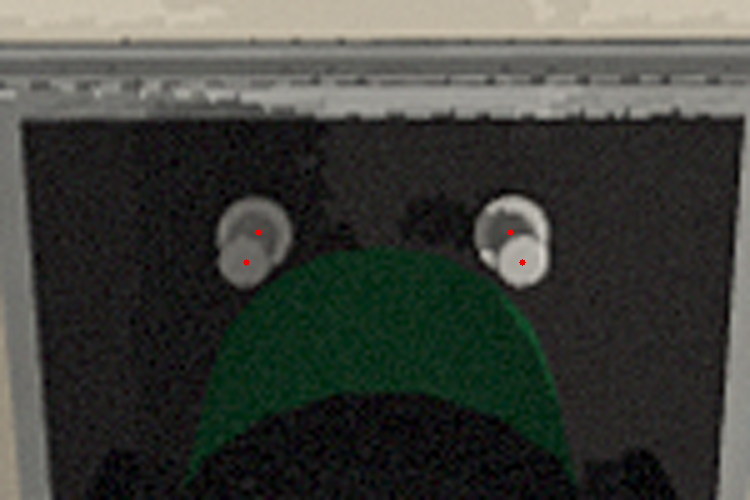

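View pics/s10.png

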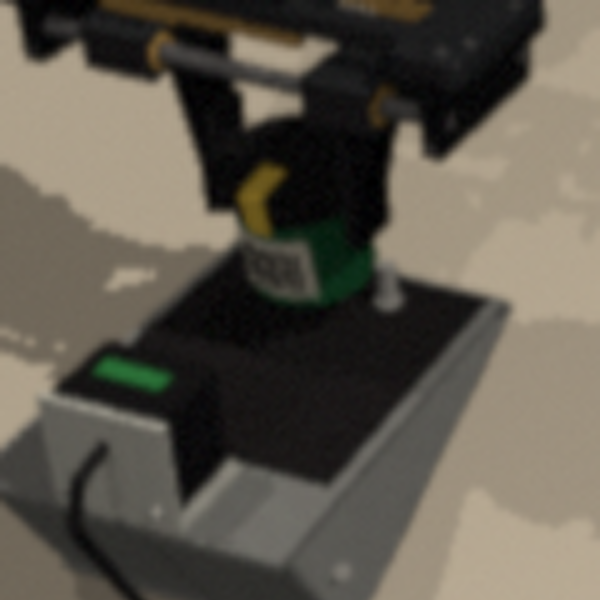

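drive_tool(moves=[[[0, 0, 0, 8.9, -1.5, 4.2, 50], [0, 0, 0, 2.9, -0.5, -6.3, 50], [0, 0, 0, 2.5, -0.4, -5.4, 50], [0, 0, 0, 0, 0, 0, 50], [0, 0, 0, 0, 0, 0, 50]]], squeeze=15)

```text
t: 10.95
tool_pos: [0.5679, -0.2079, 0.2425]
orientation: [[0.419, 0.16, 0.894], [-0.068, 0.987, -0.146], [-0.906, 0.0, 0.424]]
contact_force: [-0.4, 0.2, -0.5]
opening: 0.054
```

drive_tool(moves=[[[0, 0, 0, 0.8, -0.1, -1.8, 50], [0, 0, 0, 0, 0, 0, 50]]])

```text
t: 11.2
tool_pos: [0.5688, -0.2079, 0.2409]
orientation: [[0.419, 0.16, 0.894], [-0.068, 0.987, -0.145], [-0.905, 0.001, 0.424]]
contact_force: [-0.1, -1.1, -2.1]
opening: 0.0541
```

drive_tool(moves=[[[0, 0, 0, 0.8, -0.1, -1.8, 50], [0, 0, 0, 0, 0, 0, 50]]])

```text
t: 11.45
tool_pos: [0.5696, -0.208, 0.239]
orientation: [[0.419, 0.16, 0.894], [-0.068, 0.987, -0.145], [-0.906, 0.001, 0.424]]
contact_force: [0.3, 0.9, -2.1]
opening: 0.0545
```

```bash
python3 look.py 11
```

```text
t 11.45 base in spot frame mm [17.5693  0.0692  6.2878] F [-0.7733  0.8988 -2.0012]
rotvec needed deg [-0.0109  0.1122 -0.0337] open 0.05452245492147015
world axes of spot: [[ 0.8945 -0.1458  0.4226]
 [ 0.1609  0.987   0.    ]
 [-0.4171  0.068   0.9063]]
```

View pics/w11.png

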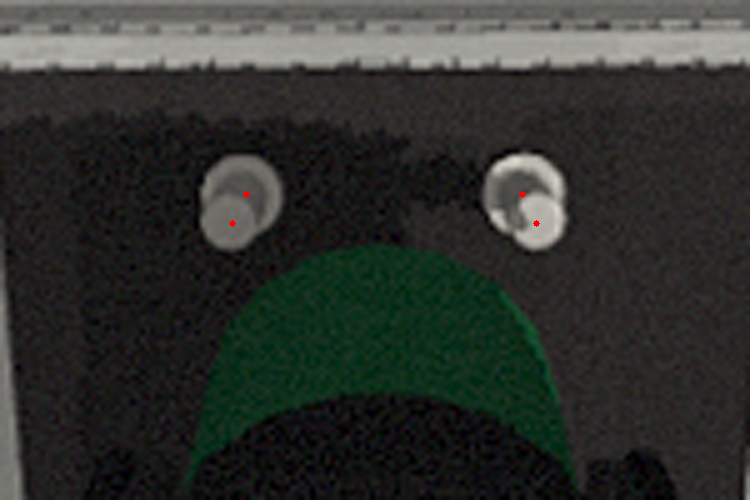

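View pics/s11.png

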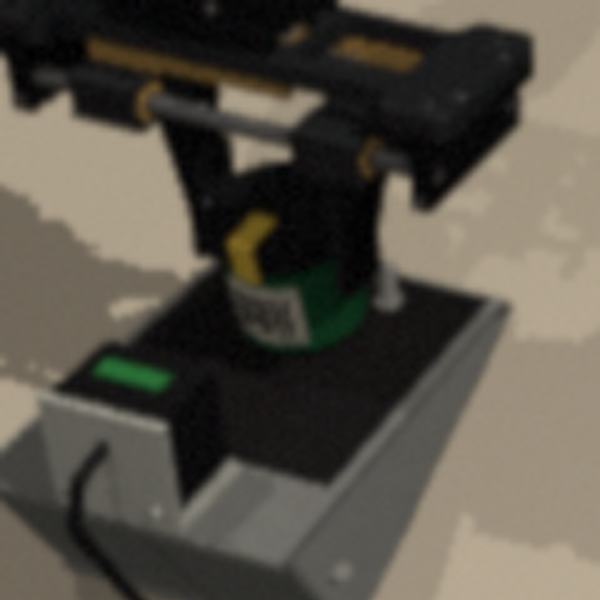

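drive_tool(moves=[[[0, 0, 0, 0.8, -0.1, -1.8, 50], [0, 0, 0, 0, 0, 0, 50]]])

```text
t: 11.8
tool_pos: [0.5704, -0.2081, 0.2372]
orientation: [[0.419, 0.16, 0.894], [-0.068, 0.987, -0.145], [-0.906, 0.0, 0.424]]
contact_force: [-0.2, 0.2, -1.9]
opening: 0.0543
```

drive_tool(moves=[[[0, 0, 0, 0.8, -0.1, -1.8, 50], [0, 0, 0, 0, 0, 0, 50]]])

```text
t: 12.05
tool_pos: [0.5712, -0.2082, 0.2354]
orientation: [[0.419, 0.16, 0.894], [-0.068, 0.987, -0.145], [-0.906, 0.0, 0.424]]
contact_force: [-0.3, -0.2, -2.2]
opening: 0.054
```

drive_tool(moves=[[[0, 0, 0, 0.4, -0.1, -0.9, 50], [0, 0, 0, 0, 0, 0, 50]]])

```text
t: 12.3
tool_pos: [0.5716, -0.2083, 0.2346]
orientation: [[0.419, 0.16, 0.894], [-0.068, 0.987, -0.145], [-0.905, 0.001, 0.424]]
contact_force: [-0.6, 0.4, -0.2]
opening: 0.0543
```

```bash
python3 look.py 12
```

```text
t 12.3 base in spot frame mm [17.5408  0.0755  1.4704] F [-0.7115  0.2562  0.0919]
rotvec needed deg [-0.0128  0.1162 -0.0312] open 0.054347469995826986
world axes of spot: [[ 0.8945 -0.1458  0.4226]
 [ 0.1609  0.987   0.    ]
 [-0.4171  0.068   0.9063]]
```

View pics/w12.png

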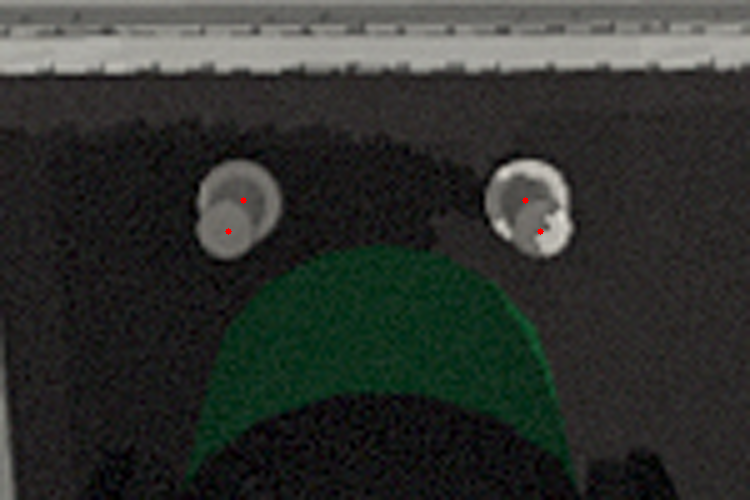

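drive_tool(moves=[[[0, 0, 0, 0.4, -0.1, -0.9, 50], [0, 0, 0, 0.4, -0.1, -0.9, 50], [0, 0, 0, 0, 0, 0, 50]]], squeeze=12)

```text
t: 12.78
tool_pos: [0.5719, -0.2089, 0.2335]
orientation: [[0.419, 0.161, 0.894], [-0.067, 0.987, -0.146], [-0.906, 0.001, 0.424]]
contact_force: [-12.2, 2.5, 12.0]
opening: 0.0544
```

drive_tool(moves=[[[0, 0, 0, 0.4, -0.1, -0.9, 50], [0, 0, 0, 0.4, -0.1, -0.9, 50], [0, 0, 0, 0, 0, 0, 50]]])

```text
t: 13.15
tool_pos: [0.5726, -0.2091, 0.2317]
orientation: [[0.419, 0.161, 0.894], [-0.067, 0.987, -0.146], [-0.906, 0.001, 0.424]]
contact_force: [-12.6, 2.2, 11.3]
opening: 0.0538
```

```bash
python3 look.py 13
```

```text
t 13.15 base in spot frame mm [17.2702 -0.4198 -1.6929] F [-6.8001  0.1113 15.6422]
rotvec needed deg [-0.0489  0.1029 -0.0056] open 0.053790552291733275
world axes of spot: [[ 0.8945 -0.1458  0.4226]
 [ 0.1609  0.987   0.    ]
 [-0.4171  0.068   0.9063]]
```

View pics/w13.png

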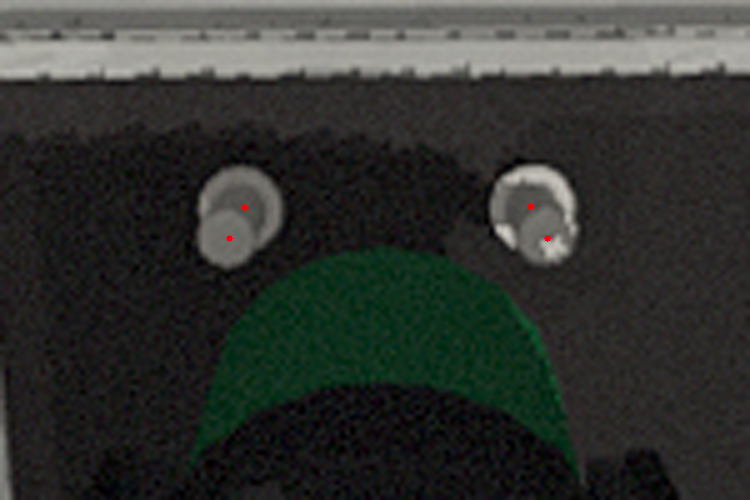

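drive_tool(moves=[[[0, 0, 0, -1.3, 0.2, -0.6, 50], [0, 0, 0, -1.3, 0.2, -0.6, 50], [0, 0, 0, -1.3, 0.2, -0.6, 50], [0, 0, 0, -1.3, 0.2, -0.6, 50], [0, 0, 0, 0, 0, 0, 50]]])

```text
t: 13.88
tool_pos: [0.568, -0.2079, 0.2286]
orientation: [[0.419, 0.16, 0.894], [-0.068, 0.987, -0.145], [-0.905, 0.0, 0.424]]
contact_force: [0.5, 0.5, -1.1]
opening: 0.0539
```

```bash
python3 look.py 14
```

```text
t 13.875 base in spot frame mm [11.7579 -0.0903 -2.4958] F [-0.0802  0.5519 -1.1294]
rotvec needed deg [-0.0055  0.1215 -0.0353] open 0.053946537187244986
world axes of spot: [[ 0.8945 -0.1458  0.4226]
 [ 0.1609  0.987   0.    ]
 [-0.4171  0.068   0.9063]]
```

View pics/w14.png

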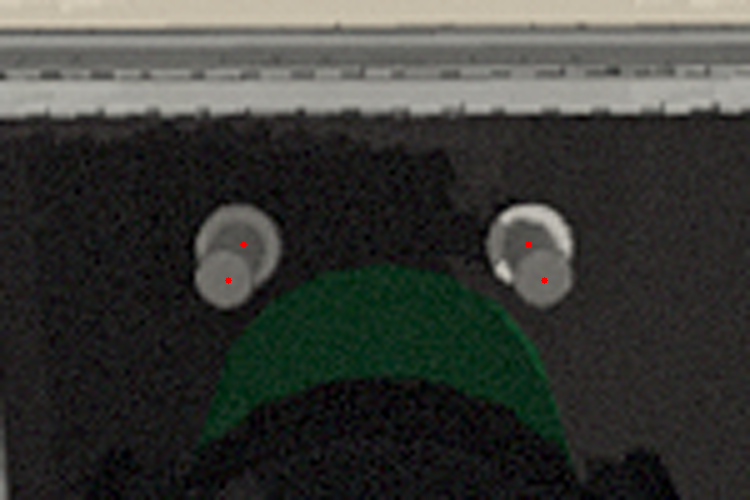

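View pics/s14.png

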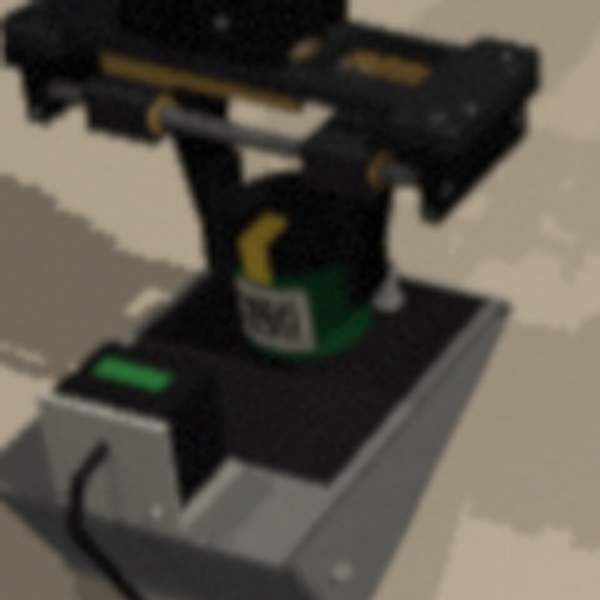

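drive_tool(moves=[[[0, 0, 0, 0.4, -0.1, -0.9, 50], [0, 0, 0, 0.4, -0.1, -0.9, 50], [0, 0, 0, -1.3, 0.2, -0.6, 50], [0, 0, 0, -1.3, 0.2, -0.6, 50], [0, 0, 0, 0, 0, 0, 50]]], squeeze=10)

```text
t: 14.6
tool_pos: [0.5662, -0.2077, 0.2256]
orientation: [[0.419, 0.16, 0.894], [-0.068, 0.987, -0.145], [-0.905, 0.0, 0.424]]
contact_force: [-0.7, 0.3, 0.2]
opening: 0.0544
```

```bash
python3 look.py 15
```

```text
t 14.6 base in spot frame mm [ 8.8396 -0.1726 -4.4533] F [-0.5661  0.2212  0.487 ]
rotvec needed deg [-0.0061  0.1196 -0.0372] open 0.05442421773617547
world axes of spot: [[ 0.8945 -0.1458  0.4226]
 [ 0.1609  0.987   0.    ]
 [-0.4171  0.068   0.9063]]
```

View pics/w15.png

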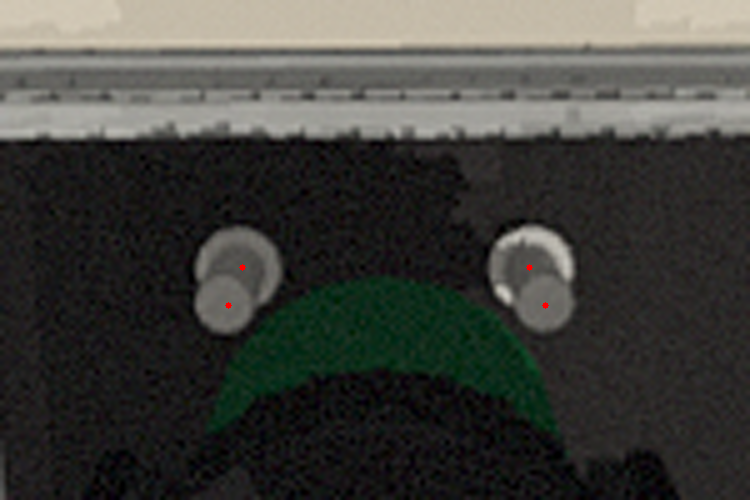

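drive_tool(moves=[[[0, 0, 0, 0.4, -0.1, -0.9, 50], [0, 0, 0, -1.3, 0.2, -0.6, 50], [0, 0, 0, -1.3, 0.2, -0.6, 50], [0, 0, 0, -0.9, 0.1, -0.4, 50], [0, 0, 0, 0, 0, 0, 50]]])

```text
t: 15.32
tool_pos: [0.5638, -0.2075, 0.224]
orientation: [[0.421, 0.16, 0.893], [-0.068, 0.987, -0.145], [-0.904, 0.0, 0.427]]
contact_force: [1.6, 1.5, 4.9]
opening: 0.0543
```

```bash
python3 look.py 16
```

```text
t 15.325 base in spot frame mm [ 6.4629 -0.3404 -4.854 ] F [3.2403 1.7684 3.8976]
rotvec needed deg [ 0.0238  0.2513 -0.032 ] open 0.054277105105930035
world axes of spot: [[ 0.8945 -0.1458  0.4226]
 [ 0.1609  0.987   0.    ]
 [-0.4171  0.068   0.9063]]
```

View pics/w16.png

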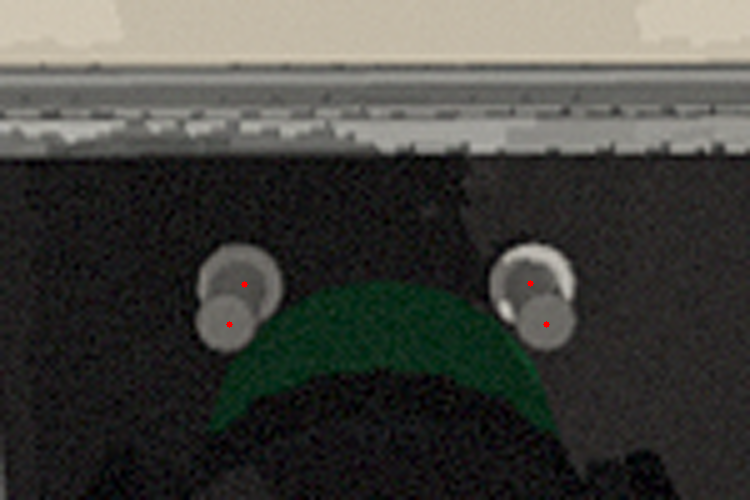

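View pics/s16.png

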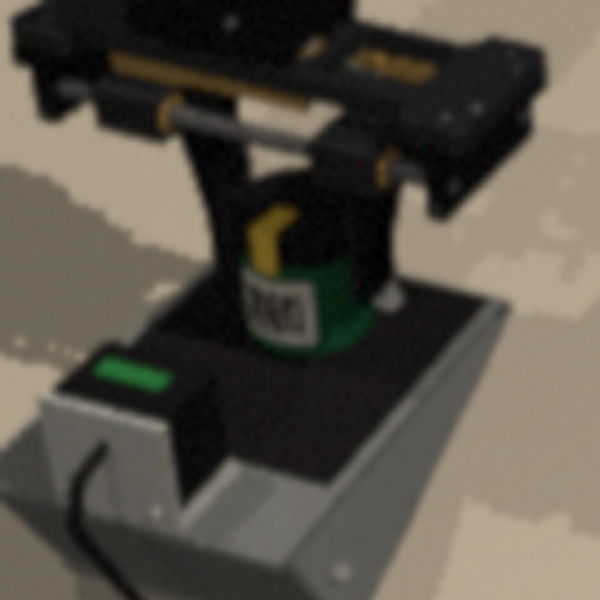

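```bash
cat > ov.py <<'E'
from tgt import *
import sys
k=sys.argv[1];xs=[float(v) for v in sys.argv[2:]]
p=[.6043,-.2136,-.1616]
C=cam("wrist");im=cv2.imread(f"pics/wr{k}.png")
A=cv2.resize(im[130:230,180:330],None,fx=5,fy=5,interpolation=cv2.INTER_CUBIC)
# bias from pin washers: fixed observed shift (-1 col,+0.?) left as is
a=np.linspace(np.pi/2,1.5*np.pi,120)
for x,col in zip(xs,((0,0,255),(255,255,0),(0,255,255))):
  for z,r in((0,.026),(.045,.0275)):
    for u,v in proj("wrist",np.array([W(p,sp(x/1000+r*np.cos(t),r*np.sin(t),z)) for t in a]),C): cv2.circle(A,(int((u+.5-180)*5),int((v+.5-130)*5)),1,col,-1)
for y in(.021,-.021):
  for z in(0,.02):
    for t in np.linspace(0,6.28,40):
      u,v=proj("wrist",W(p,sp(-.021+.004*np.cos(t),y+.004*np.sin(t),z)),C)[0];cv2.circle(A,(int((u+.5-180)*5),int((v+.5-130)*5)),1,(255,0,255),-1)
cv2.imwrite(f"pics/ov{k}.png",A)
E
python3 ov.py 16 0 6
```

```text
(no output)
```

View pics/ov16.png

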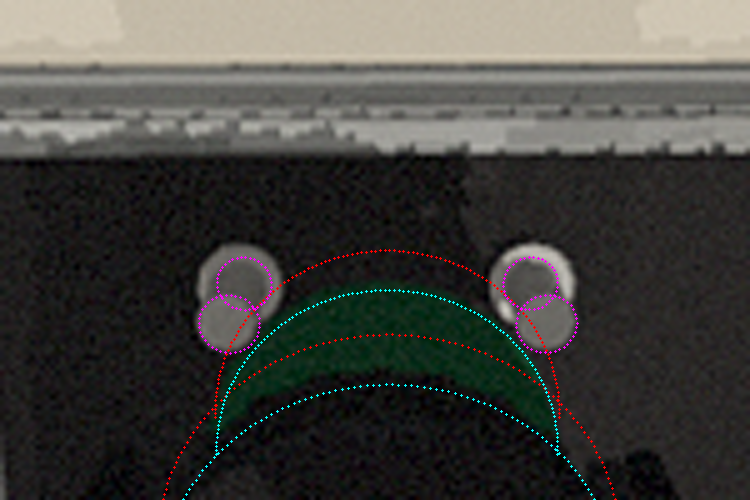

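drive_tool(moves=[[[0, 0, 0, -0.9, 0.1, -0.4, 50], [0, 0, 0, -0.9, 0.1, -0.4, 50], [0, 0, 0, -0.9, 0.1, -0.4, 50], [0, 0, 0, 0, 0, 0, 50]]])

```text
t: 15.92
tool_pos: [0.5617, -0.2072, 0.2236]
orientation: [[0.423, 0.16, 0.892], [-0.069, 0.987, -0.145], [-0.904, 0.0, 0.428]]
contact_force: [1.3, 1.7, 9.0]
opening: 0.0541
```

```bash
python3 look.py 17; python3 ov.py 17 0 2
```

```text
t 15.925 base in spot frame mm [ 4.8712 -0.4892 -4.2978] F [4.6949 1.9058 7.7681]
rotvec needed deg [ 0.0488  0.3672 -0.0323] open 0.054095405234805966
world axes of spot: [[ 0.8945 -0.1458  0.4226]
 [ 0.1609  0.987   0.    ]
 [-0.4171  0.068   0.9063]]
```

View pics/ov17.png

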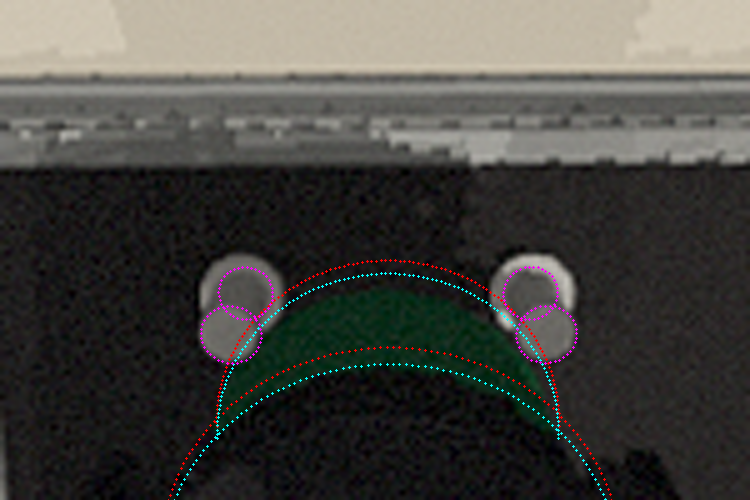

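drive_tool(moves=[[[0, 0, 0, -0.5, 0.1, 1.1, 50], [0, 0, 0, -1.3, 0.2, 0, 50], [0, 0, 0, -1.3, 0.2, -0.4, 50], [0, 0, 0, 0, 0, 0, 50]]])

```text
t: 16.52
tool_pos: [0.5576, -0.2063, 0.2229]
orientation: [[0.42, 0.16, 0.893], [-0.067, 0.987, -0.145], [-0.905, 0.001, 0.425]]
contact_force: [3.7, 2.8, 3.4]
opening: 0.0539
```

```bash
python3 look.py 18; python3 ov.py 18 0 2
```

```text
t 16.525 base in spot frame mm [-0.0263 -0.1186 -3.1573] F [4.3647 3.4022 1.7414]
rotvec needed deg [-0.0079  0.1683 -0.055 ] open 0.0539307524526078
world axes of spot: [[ 0.8945 -0.1458  0.4226]
 [ 0.1609  0.987   0.    ]
 [-0.4171  0.068   0.9063]]
```

View pics/ov18.png

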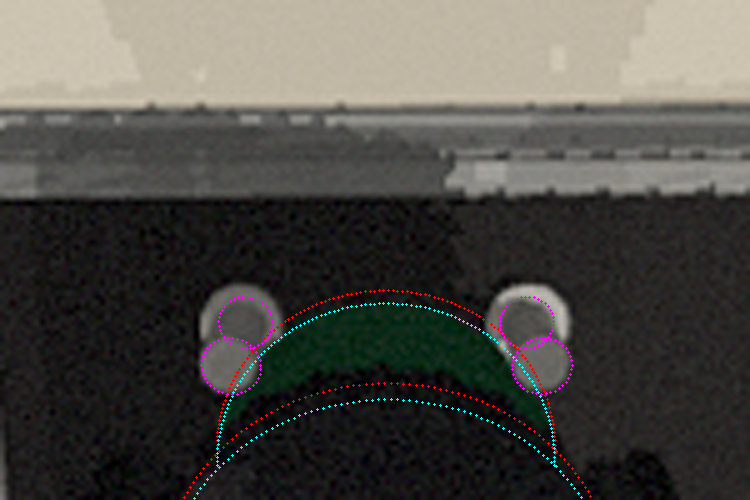

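drive_tool(moves=[[[0, 0, 0, 0, 0, 0, 50], [0.2, 1.15, 0, 3.3, -0.3, 1.6, 50], [0.2, 1.15, 0, 3.3, -0.3, 1.6, 50], [0.2, 1.15, 0, 3.2, -0.3, 1.5, 50], [0, 0, 0, 0, 0, 0, 50]]], squeeze=20)

```text
t: 17.25
tool_pos: [0.5672, -0.2076, 0.227]
orientation: [[0.363, 0.161, 0.918], [-0.058, 0.987, -0.15], [-0.93, 0.001, 0.367]]
contact_force: [2.9, 1.4, 1.1]
opening: 0.0534
```

```bash
python3 look.py 19; python3 ov.py 19 0 2
```

```text
t 17.25 base in spot frame mm [-2.979  0.068 -3.168] F [ 2.8915  1.8591 -0.1189]
rotvec needed deg [-0.5944 -3.3983 -0.0198] open 0.05341627143556247
world axes of spot: [[ 0.8945 -0.1458  0.4226]
 [ 0.1609  0.987   0.    ]
 [-0.4171  0.068   0.9063]]
```

View pics/ov19.png

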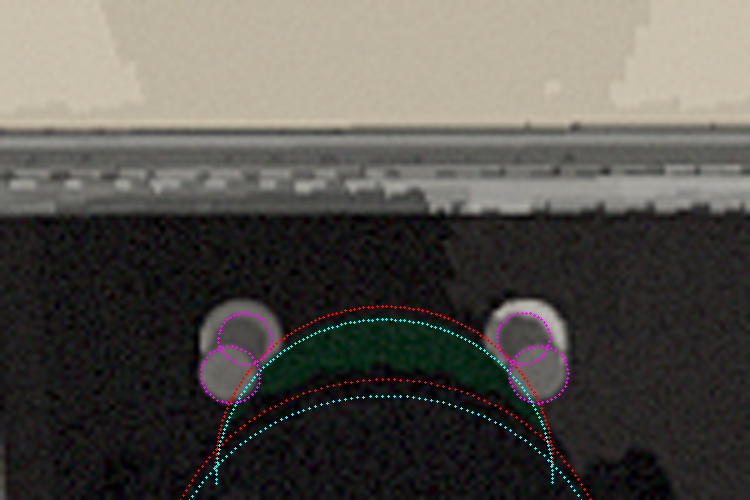

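View pics/s19.png

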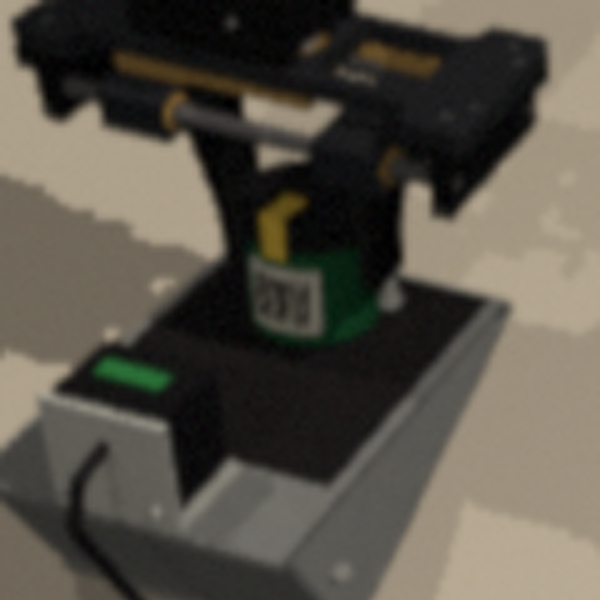

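drive_tool(moves=[[[0, 0, 0, 0.4, -0.1, -0.9, 50], [0, 0, 0, 0, 0, 0, 50]]], squeeze=10)

```text
t: 17.6
tool_pos: [0.5673, -0.2078, 0.2265]
orientation: [[0.364, 0.161, 0.918], [-0.058, 0.987, -0.15], [-0.93, 0.001, 0.368]]
contact_force: [1.3, 0.9, 5.0]
opening: 0.0538
```

drive_tool(moves=[[[0, 0, 0, 0, 0.1, -1.1, 50], [0, 0, 0, 0, 0, 0, 50]]])

```text
t: 17.85
tool_pos: [0.5678, -0.2079, 0.2263]
orientation: [[0.366, 0.161, 0.917], [-0.059, 0.987, -0.15], [-0.929, 0.001, 0.37]]
contact_force: [-0.2, 1.5, 8.7]
opening: 0.054
```

```bash
python3 look.py 20; python3 ov.py 20 0 2
```

```text
t 17.85 base in spot frame mm [-1.991   0.007  -4.1549] F [3.2735 1.4607 8.0357]
rotvec needed deg [-0.5875 -3.2183 -0.0039] open 0.053981332271461
world axes of spot: [[ 0.8945 -0.1458  0.4226]
 [ 0.1609  0.987   0.    ]
 [-0.4171  0.068   0.9063]]
```

View pics/ov20.png

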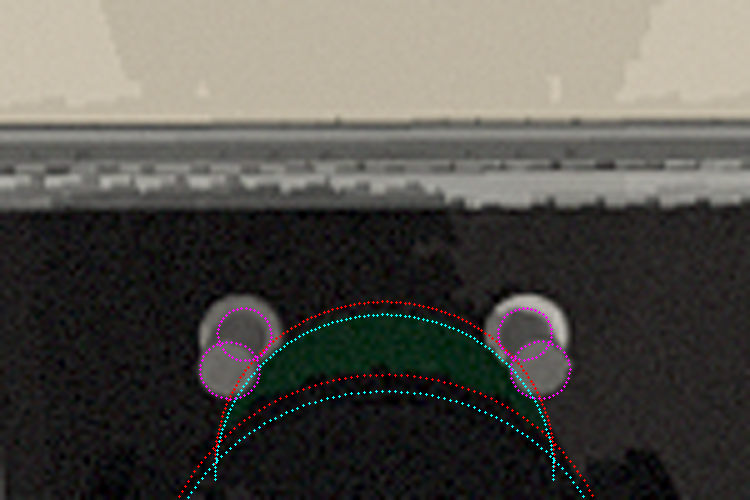

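drive_tool(moves=[[[0, 0, 0, -0.3, 0, 0.7, 50], [0, 0, 0, 0, 0, 0, 57], [0, 0, 0, 0, 0, 0, 66], [0, 0, 0, 0, 0, 0, 80], [0, 0, 0, 0, 0, 0, 87]]])

```text
t: 18.58
tool_pos: [0.567, -0.2075, 0.2257]
orientation: [[0.363, 0.16, 0.918], [-0.058, 0.987, -0.15], [-0.93, 0.001, 0.368]]
contact_force: [-0.8, 0.5, 0.3]
opening: 0.0784
```

drive_tool(moves=[[[0, 0, 0, 0, 0, 0, 87], [0, 0, 0, -4, 0.7, 9, 87], [0, 0, 0, -8, 1.4, 18, 87], [0, 0, 0, -12, 2, 27, 87], [0, 0, 0, -12, 2, 27, 87]]])

```text
t: 19.2
tool_pos: [0.5306, -0.2014, 0.3083]
orientation: [[0.364, 0.161, 0.917], [-0.058, 0.987, -0.15], [-0.93, 0.001, 0.369]]
contact_force: [-0.0, 1.2, 0.1]
opening: 0.0871
```

drive_tool(moves=[[[0, 0, 0, -12, 2, 20, 87], [0, 0, 0, 0, 0, 0, 87], [0, 0, 0, 0, 0, 0, 87]]])

```text
t: 19.58
tool_pos: [0.5192, -0.1992, 0.3267]
orientation: [[0.364, 0.16, 0.918], [-0.058, 0.987, -0.149], [-0.93, 0.001, 0.368]]
contact_force: [0.5, 0.2, 0.9]
opening: 0.0873
```

```bash
python3 - <<'E'
from tgt import *
loc([.6043,-.2136,-.1616])
C=cam("wrist");np.savez("c21.npz",K=C[0],R=C[1],t=C[2])
im=capture("wrist");sc=capture("scene");tp=capture("top")
cv2.imwrite("pics/wr21.png",im);cv2.imwrite("pics/sc21.png",sc);cv2.imwrite("pics/tp21.png",tp)
cv2.imwrite("pics/s21.png",cv2.resize(sc[150:270,60:180],None,fx=5,fy=5,interpolation=cv2.INTER_CUBIC))
cv2.imwrite("pics/w21.png",cv2.resize(im[130:300,160:360],None,fx=3.5,fy=3.5,interpolation=cv2.INTER_CUBIC))
E
```

```text
t 19.575 base in spot frame mm [ -4.7486   0.8724 107.7586] F [0.8077 0.2915 0.6549]
rotvec needed deg [-0.6211 -3.3335 -0.0482] open 0.08730102767884541
world axes of spot: [[ 0.8945 -0.1458  0.4226]
 [ 0.1609  0.987   0.    ]
 [-0.4171  0.068   0.9063]]
```

View pics/w21.png

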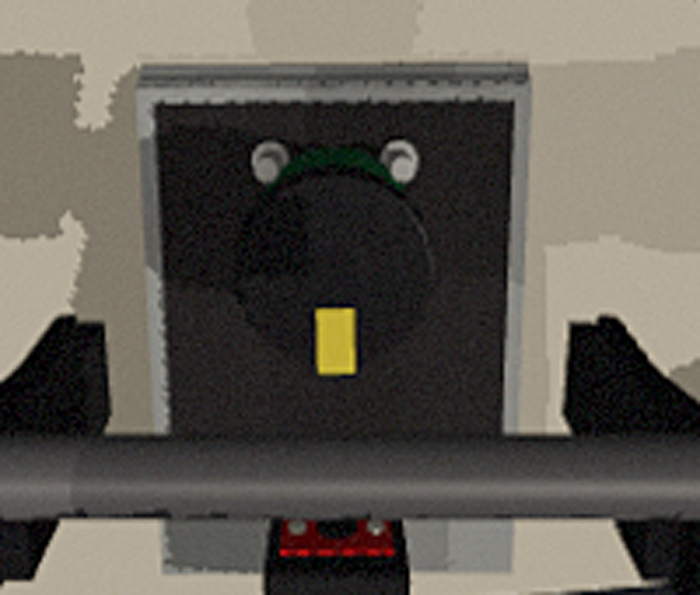

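View pics/s21.png

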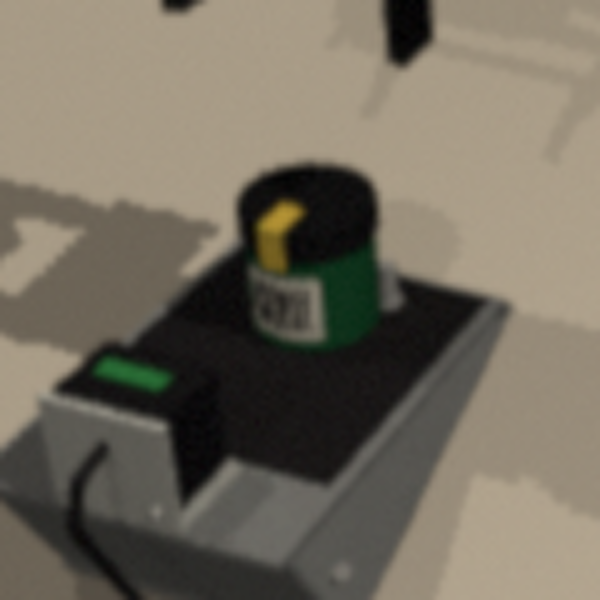

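```bash
cat > ov2.py <<'E'
from tgt import *
import sys
k=sys.argv[1];p=[.6043,-.2136,-.1616]
im=cv2.imread(f"pics/wr{k}.png");C=cam("wrist")
# refine p with pin washers if given
A=cv2.resize(im[150:250,205:305],None,fx=6,fy=6,interpolation=cv2.INTER_CUBIC)
cv2.imwrite(f"pics/z{k}.png",A)
du,dv=float(sys.argv[2]),float(sys.argv[3])
a=np.linspace(0,2*np.pi,240)
B=A.copy()
def dr(P,col):
    for u,v in proj("wrist",np.array([W(p,q) for q in P]),C): cv2.circle(B,(int((u+du+.5-205)*6),int((v+dv+.5-150)*6)),1,col,-1)
for x,col in zip([float(v)/1000 for v in sys.argv[4:]],((0,0,255),(255,255,0),(0,255,0))):
    dr([sp(x+.026*np.cos(t),.026*np.sin(t),0) for t in a if np.cos(t)<0],col)
    dr([sp(x+.0275*np.cos(t),.0275*np.sin(t),.062) for t in a],col)
for y in(.021,-.021):
  for z in(0,.02): dr([sp(-.021+.004*np.cos(t),y+.004*np.sin(t),z) for t in a[::4]],(255,0,255))
B=cv2.addWeighted(B,1,B,.8,0)
cv2.imwrite(f"pics/ov{k}.png",B)
E
python3 ov2.py 21 0 0 0 2
```

```text
(no output)
```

View pics/ov21.png

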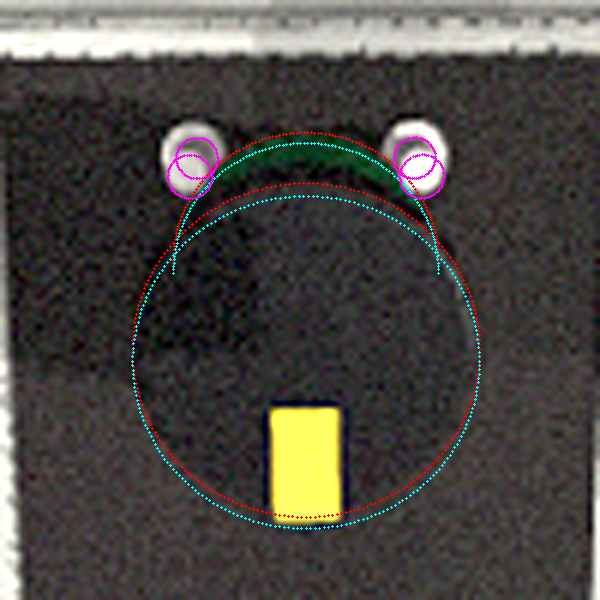

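```bash
python3 - <<'E'
from tgt import *
im=cv2.imread("pics/wr21.png").astype(int)
g=im[...,1]-im[...,2]
print("apex col 250-260 mean g-r rows"); 
for r in range(166,186): print(r,np.round(g[r,250:262].mean(),1),np.round(im[r,250:262].sum(1).mean()),end=" | ")
C=cam("wrist");p=[.6043,-.2136,-.1616]
for x in(0,.001,.002): print(x,proj("wrist",W(p,sp(x-.026,0,0)),C),proj("wrist",W(p,sp(x-.0275,0,.045)),C), proj("wrist",W(p,sp(x+.0275,0,.062)),C))
gray=cv2.imread("pics/wr21.png",0)
A=cv2.resize(gray[160:190,222:290],None,fx=11,fy=11,interpolation=cv2.INTER_CUBIC);A=np.clip(A.astype(float)*2.5,0,255).astype(np.uint8)
A=cv2.resize(np.clip(cv2.imread("pics/wr21.png")[160:195,222:290].astype(float)*2.2,0,255).astype(np.uint8),None,fx=11,fy=11,interpolation=cv2.INTER_CUBIC)
cv2.imwrite("pics/z21.png",A)
E
```

```text
apex col 250-260 mean g-r rows
166 -2.3 76.0 | 167 -1.3 86.0 | 168 -2.8 88.0 | 169 -1.8 77.0 | 170 -1.8 88.0 | 171 -2.9 54.0 | 172 14.2 49.0 | 173 24.5 54.0 | 174 24.5 56.0 | 175 27.7 51.0 | 176 23.5 59.0 | 177 9.0 42.0 | 178 1.4 31.0 | 179 -3.7 24.0 | 180 -0.6 58.0 | 181 -1.5 87.0 | 182 -1.5 81.0 | 183 -1.4 86.0 | 184 -0.7 81.0 | 185 -2.0 81.0 | 0 [[255.5082 171.6332]] [[255.5102 176.9811]] [[255.5554 235.7116]]
0.001 [[255.5089 172.491 ]] [[255.5109 177.9779]] [[255.5562 236.6737]]
0.002 [[255.5095 173.3475]] [[255.5117 178.973 ]] [[255.5569 237.6342]]
```

View pics/z21.png

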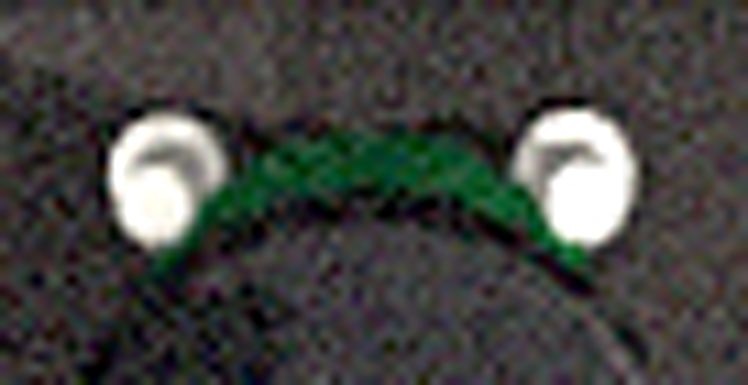

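View pics/sc21.png

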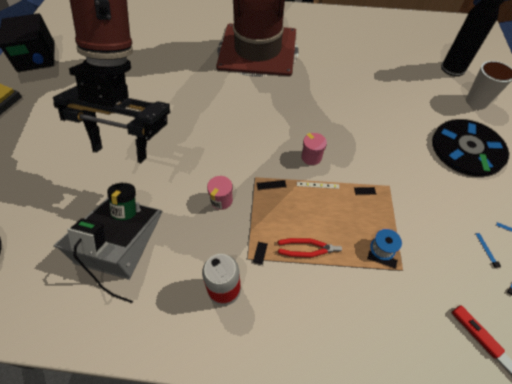

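```bash
python3 - <<'E'
from plant import capture,place_of
import numpy as np,cv2
a=cv2.imread("pics/scene0.png",0).astype(int);b=capture("scene")
for t in("spool_center","cutters","can_center","jar_center","code","spot","window"): print(t,[(np.round(d["at"],1),round(d["p"],2)) for d in place_of(t,"scene")[:2]])
E
```

```text
spool_center [(array([383.8, 244.4]), 0.83)]
cutters [(array([307.8, 247.6]), 0.57), (array([382.8, 246.7]), 0.52)]
can_center [(array([221.3, 282.1]), 0.68)]
jar_center [(array([220.6, 195.1]), 0.92), (array([311.6, 149.5]), 0.86)]
code [(array([305.6, 140.7]), 0.79), (array([113.7, 209.8]), 0.72)]
spot [(array([124.6, 211. ]), 0.93)]
window [(array([ 94.7, 228. ]), 0.95)]
```

The jar is at (123,201) on the plate with its label facing the reader. The spool, cutters and can are unmoved, and the arm is clear.

```bash
python3 -c "
from plant import arm
print(arm.close_job())"
```

```text
the job is handed in; nothing more can be done
None
```

I took the green jar with the black lid off the cardboard and stood it on the sloping plate against the two stop pins, with its label facing the red window. I let go, backed the gripper away and handed the job in at about 20 s of robot time.

**Mishap on the way:** on the first descent the jar pressed on something, most likely the pin tops, with about 20 N. It pivoted roughly 7° in the grip. I backed off, set it down further up the slope, levelled it against the plate and slid it down to the pins. So the placing was not gentle throughout.

**Last checks:**
- **Position:** the wrist picture shows the jar flat on its base. The base is about 0.5 mm (±0.6 mm) from its place, and both pins look in contact.
- **Label:** it faces the window to within about 1°, judged from the yellow seal strip and the reader.
- **Bystanders:** the spool, cutters, can and pink jars stand where they were, and the robot touches nothing.

**What disagreed:**
- The wrist and scene cameras differed by about 2 mm on where the stand is; I relied on the wrist view of the pins.
- In the last scene check, the network's two best hits for `jar_center` were the pink jars, and it did not report the green one. I confirmed the green jar from the picture itself.

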